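Close the tote's end compartment and tip the stirring bars into its tall corner

ROBOT

A 7-joint arm with a two-finger parallel gripper is mounted at the origin on the work surface. World frame = base frame: x ahead of the robot, y to its left, z up, the work surface at z = 0. Lengths are in m, angles in rad, forces in N, time in s.
With the tool pointing down it reaches from about 0.4 to 0.9 m from the base axis. Payload 5.5 kg.
Tool frame: the origin (TCP) lies at the very end of the fingers, on their centre line; the grasp point (between the pads) lies 19 mm behind it; y points along the fingers, x is the direction in which the jaws open and shut, and the axes are right-handed (so a half turn about y gives the same grasp; the last joint's range is limited). The gripper opens to 85 mm and grips with 20 to 120 N. Pads are 22 mm wide; open, the fingers measure 114 mm over their backs; the gripper's body (76 mm by 85 mm) begins 54 mm behind the grasp point. The pads swing forward as they close: fully open they stand 13 mm farther back than shut.
Start: joints at [-0.892, 0.501, -0.427, 1.55, 0.221, 1.138, -0.21], TCP at [0.263, 0.595, 0.231] pointing down, gripper open.
Joint ranges: [-2.88, 2.88], [-0.31, 2.03], [-1.54, 1.56], [0.2, 2.42], [-1.41, 4.55], [0.19, 2.02], [-2.57, 2.57]. Speed limits (rad/s): [2.57, 2.57, 3.14, 3.14, 3.14, 3.14, 3.14].

INTERFACE

Orientations are given as [roll, pitch, yaw] about the fixed x, y, z axes, in that order (R = Rz(yaw) Ry(pitch) Rx(roll)).
In Python, from rig import * gives the robot as it stands. The module is installed in compiled form; this text tells all that it offers.
- The arm moves only by the tool step_arm, never from a script. Its argument "series" is text: rows parted by semicolons, each of 4 numbers parted by spaces: the shift along the tool's x, y, z in mm, then the turn about the tool's y in degrees. In form: x y z turn; .... A call has 1 to 12 rows; each row shifts and turns the commanded pose from where the row before left it, along the tool's axes as they then stand; what a row does not reach is not made up. A row lasts 1/12 s, in which the tool goes at most 41.7 mm and 7.16 degrees, less where a joint would pass 70% of its speed; a pose out of reach is approached as far as the arm can. A call with a gripper value outside its range is refused whole. "hand" is the opening in per cent of the stroke, from 0 (shut) to 100 (fully open), set as the call begins (left out, the last holds). The fingers move at their own pace and stop on an object; "newtons" is the grip in N (left out, the last holds). Time passes only in rows, so rows that do not move let the fingers close. It gives the time, the measured TCP pose, the force and the opening at its end, in the units of the state.
- observe(): the state, without advancing time (a new reading comes with each control period).
- get_image(name): name is "scene" or "top" or "wrist"; returns a dict with "frame" (420x560x3 uint8, red, green, blue), "intrinsics" (3x3 intrinsics, pixels), "k1" (the pictures are not rectified: a ray, as slopes to the right and down, at radius r is drawn at 1 + k1 r^2 times it, then the intrinsics apply), "rvec" (rotation vector, rad) and "tvec" (3), from world to camera coordinates, as OpenCV has them; the wrist camera has in their place "tool_from_camera" (4x4, takes a point from camera to tool coordinates, whose origin is the TCP and whose axes are the tool frame's). Camera axes: x right, y down, z forward; pixel columns grow to the right and rows downward; lengths in m; the calibration is good to about 2 mm. A picture is of the moment at which its call begins: read the wrist's pose just before it. There is no depth.
- sign_off(): hands the job in, once; it reports no verdict.
The state is a dict: "t": time; "joints": joint angles; "joint_vel": joint speeds; "effort": joint torques, N m; "eef_pos": TCP position; "ee_rot": TCP orientation; "ft_force": force on the tool from outside, world axes, zero at the start; "torque": the same for the moment, N m; "finger_gap": opening from 0.0 (shut) to 1.0 (fully open).
Only numpy, scipy, OpenCV 4.12 (cv2) and the standard library are available. Lean on these libraries where they do the work, as an engineer would, in place of code of your own. Each camera call takes 0.05 s, during which the arm holds its last target.

TASK

Set the loose white lid squarely onto the open end compartment of the steel tote so that it is fully seated and let go of it, to keep the glass stopper in. Then pick the tote up by its handle, at least 10 cm off the worktop, tip it so that all three loose stirring bars slide together into the corner with the raised walls, and finish while still holding the tote up and tilted there, steady, with the lid still seated and the things around it left undisturbed.

Things in the scene. Friction and masses are not known exactly. Their poses are not given: they have to be found in the camera images.
- tote_mid (a point): Steel tote (mm): open pan 200 x 120, 45 high, floor and walls 4 thick, about 0.36 kg, standing on the worktop. Point: centre of that box, 22.5 above its underside. x along its length to the end compartment, y across, z up. A cross wall (x = 22 to 32) parts the main compartment (x = -96 to 22, 112 wide, three stirring bars in it) from the end compartment (x = 32 to 96, a glass stopper in it).
- tote_handle (a point): Grip point on the tote's fixed handle: a dark bar along the tote's length (x = -100 to 22), 12 wide (y), 22 high, 75 to 97 above the underside, over the middle of the width, a post at each end. Point: in the bar above the tote's centre, near the balance point, 86 above the underside. Axes as the tote's. Pinch along y, firmly.
- tote_corner (a point): Inside of the tall corner (-x, +y) of the main compartment, 10 above the tote's underside; the walls there are raised to 72 high for about 45 to each side. Axes as the tote's. The pan is slippery: bars start to slide at about 10 degrees; tilted 30 degrees straight towards the corner, they gather in it within 2 s or so.
- tote_mouth (a point): Centre of the mouth of the end compartment (inside 64 in x by 112 in y), level with the rim, 45 above the tote's underside, 64 from the tote's centre along x. Axes as the tote's. Open at the start.
- lid_grip (a point): White lid lying right way up on the worktop, 0.09 kg: plate 72 x 122, 5 thick; below it a stepped plug 8 deep (58 x 106, at the foot 52 x 100; 3 play all round in the compartment); on top an upright fin to grip, 26 long (x), 12 wide (y), 32 high. Point: centre of the fin, 16 above the plate, 29 above the plug's foot. x along the plate's short side, z up. Fits either way round. Pinch along y.
- lid_plate (a point): Centre of the underside of the lid's plate, 8 above the plug's underside and 21 below the centre of the grip. On the tote's rim when seated: it then coincides with the middle of the end compartment's mouth. Axes as the lid's.
- bar0_mid (a point): Centre of a white stirring bar: a loose rod with round ends, 12 thick, 30 long, in the main compartment; 12 g, rolls and slides easily. x is along the rod.
- bar1_mid (a point): Centre of a white stirring bar: a loose rod with round ends, 12 thick, 30 long, in the main compartment; 12 g, rolls and slides easily. x is along the rod.
- bar2_mid (a point): Centre of a white stirring bar: a loose rod with round ends, 12 thick, 30 long, in the main compartment; 12 g, rolls and slides easily. x is along the rod.
- stopper_mid (a point): Centre of the glass stopper standing loose in the end compartment, 24 across, 26 high, 20 g. It stays in there.
- jar_mid (a point): Centre of a bystander to leave alone: small glass jar with a steel lid, 48 across, 65 high (mm).
- beaker_mid (a point): Centre of a bystander to leave alone: small steel cup, 44 across, 50 high (mm).
- spatula_mid (a point): Centre of a bystander to leave alone: flat steel spatula, 160 long, lying down (mm).
- collar_mid (a point): Centre of a bystander to leave alone: cork support ring, 68 across, 18 high (mm).
- tin_mid (a point): Centre of a bystander to leave alone: tin can, 68 across, 95 high (mm).
- clampboss_mid (a point): Centre of a bystander to leave alone: aluminium clamp boss with a thumbscrew, about 65 long, 22 high (mm).
- counterweight_mid (a point): Centre of a bystander to leave alone: brass cylinder, 40 across, 40 high (mm).
Not all that is in view belongs to the job. Of the things like the part that bears lid_grip, leave any that is green or turquoise; of the rest the smaller one is meant.

How it is judged:
By the outcome, as a careful person would: the job done as asked, in the order asked, and still so for the second after the job is handed in, while the arm keeps its last pose, push and grip.
It also fails if it takes over 51 s, if anything falls off the work surface, if the arm or the gripper's body presses on something with over 40 N, if the wrist force passes 120 N, or if a joint passes its speed limit or range.

## Working session

There is one attempt and no reset: what is moved stays moved. The work goes in short steps, Python scripts to look and compute and a tool call to move; the robot and the scene stay as the last step left them, time stands still between calls to the robot, and variables do not carry over. Pictures are saved under pics/ and viewed, and the job is handed in when it is done.

Besides the shell and the picture viewer there is one more tool, called after "Emit:" by a JSON object that holds its "fn" and its "kwargs". step_arm: Moves the arm, as the interface text tells. Its arguments: {"type":"object","properties":{"series":{"type":"string"},"hand":{"type":"number"},"newtons":{"type":"number"}},"required":["series"]}

```bash
mkdir -p pics
cat > h.py <<'E'
import numpy as np, cv2, pickle
from scipy.spatial.transform import Rotation as Rn
from rig import *
def snap(name,fn):
    s=observe(); im=get_image(name); im['state']=s
    pickle.dump(im,open(f'pics/{fn}.pkl','wb'))
    cv2.imwrite(f'pics/{fn}.png',im['frame'][:,:,::-1]); return im
def load(fn): return pickle.load(open(f'pics/{fn}.pkl','rb'))
def cam(im):
    if 'rvec' in im:
        R=cv2.Rodrigues(np.array(im['rvec'],float))[0]; t=np.array(im['tvec'],float).ravel(); return R,t
    s=im['state']; T=np.eye(4); T[:3,:3]=Rn.from_euler('xyz',s['ee_rot']).as_matrix(); T[:3,3]=s['eef_pos']
    M=np.linalg.inv(T@np.array(im['tool_from_camera'])); return M[:3,:3],M[:3,3]
def ray(im,uv):
    K=np.array(im['intrinsics']); k=im['k1']; uv=np.atleast_2d(uv).astype(float)
    d=np.array([k,0,0,0,0.])
    n=cv2.undistortPoints(uv.reshape(-1,1,2),K,d).reshape(-1,2)
    R,t=cam(im); D=np.c_[n,np.ones(len(n))]@R; return -R.T@t, D
def onplane(im,uv,z):
    o,D=ray(im,uv); return o+D*((z-o[2])/D[:,2])[:,None]
def proj(im,P):
    R,t=cam(im); p=np.atleast_2d(P)@R.T+t; n=p[:,:2]/p[:,2:]; r2=(n**2).sum(1,keepdims=True)
    n=n*(1+im['k1']*r2); K=np.array(im['intrinsics']); return n@K[:2,:2].T+K[:2,2]
def tri(ims,uvs):
    A=np.zeros((3,3));b=np.zeros(3)
    for im,uv in zip(ims,uvs):
        o,D=ray(im,uv); d=D[0]/np.linalg.norm(D[0]); M=np.eye(3)-np.outer(d,d); A+=M;b+=M@o
    return np.linalg.solve(A,b)
E
python3 - <<'E'
from h import *
print(observe())
for n in ['scene','top','wrist']:
    im=snap(n,n+'0'); print(n,{k:v for k,v in im.items() if k not in('frame','state')})
    if n!='wrist': R,t=cam(im); print(-R.T@t)
E
```

```text
{'t': 0.0, 'joints': array([-0.89174096,  0.50183433, -0.42676108,  1.55148836,  0.22080305,
        1.13829208, -0.21028963]), 'joint_vel': array([0.00048706, 0.00065903, 0.00132846, 0.00126823, 0.00097845,
       0.00056826, 0.00012657]), 'effort': array([-1.35042883e-04, -5.69494236e+01, -5.81580967e+00, -2.80942512e+01,
        1.07367762e-02,  1.17508354e-02, -1.98769470e-05]), 'eef_pos': array([0.26235272, 0.59392519, 0.2302492 ]), 'ee_rot': array([-1.5707531 ,  0.00196689,  1.15498872]), 'ft_force': array([-0.78858535, -0.29964269, -0.32197972]), 'torque': array([ 0.01311362, -0.02816008, -0.01189506]), 'finger_gap': 1.0017990967862567}
scene {'intrinsics': array([[515.3805503 ,   0.        , 273.46367232],
       [  0.        , 515.3805503 , 204.22570897],
       [  0.        ,   0.        ,   1.        ]]), 'k1': 0.002075497928356888, 'rvec': array([ 2.13925765,  1.64022549, -0.43293323]), 'tvec': array([-0.13506862, -0.42577439,  1.58267326])}
[ 1.14932072 -0.17220832  1.16352404]
top {'intrinsics': array([[423.71036735,   0.        , 275.20324584],
       [  0.        , 423.71036735, 210.82297667],
       [  0.        ,   0.        ,   1.        ]]), 'k1': -0.06829214355409835, 'rvec': array([ 2.20624779, -2.15924797,  0.08366393]), 'tvec': array([-0.01837749,  0.52268276,  1.15194071])}
[ 0.43388885 -0.00744812  1.18835491]
wrist {'intrinsics': array([[322.73915371,   0.        , 282.71033905],
       [  0.        , 322.73915371, 207.28508114],
       [  0.        ,   0.        ,   1.        ]]), 'k1': -0.02487678505069445, 'tool_from_camera': array([[ 9.99999995e-01,  7.06226990e-05,  6.59663134e-05,
        -7.58525763e-05],
       [-4.25766333e-05, -2.90819743e-01,  9.56777861e-01,
        -1.42850532e-01],
       [ 8.67545412e-05, -9.56777859e-01, -2.90819739e-01,
         7.34568499e-02],
       [ 0.00000000e+00,  0.00000000e+00,  0.00000000e+00,
         1.00000000e+00]])}
```

View pics/scene0.png

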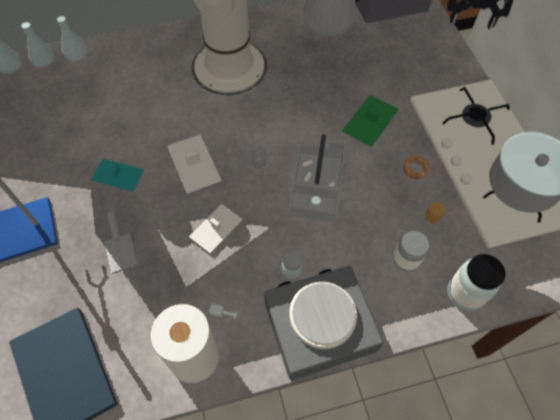

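View pics/top0.png

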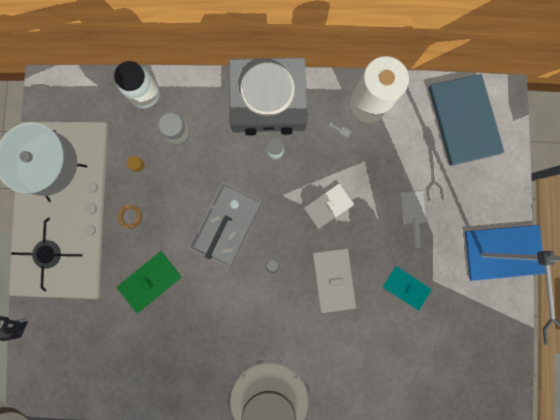

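View pics/wrist0.png

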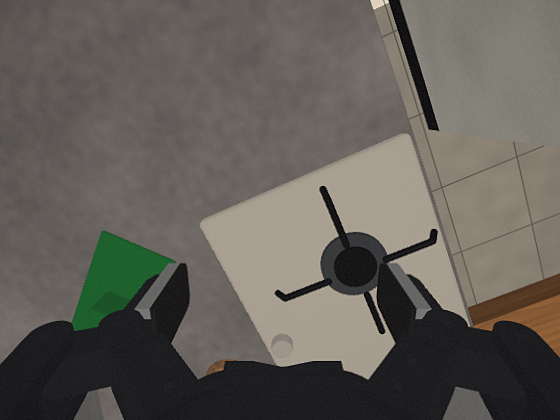

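Run:
```python
from h import *
t=load('top0')['frame'][:,:,::-1]; s=load('scene0')['frame'][:,:,::-1]
a=cv2.resize(t[170:320,270:370],None,fx=4,fy=4,interpolation=cv2.INTER_CUBIC)
b=cv2.resize(s[125:275,150:250],None,fx=4,fy=4,interpolation=cv2.INTER_CUBIC)
cv2.imwrite('pics/crop1.png',np.hstack([a,b]))
a=cv2.resize(t[175:275,180:270],None,fx=4,fy=5,interpolation=cv2.INTER_CUBIC)
b=cv2.resize(s[125:225,275:365],None,fx=4,fy=5,interpolation=cv2.INTER_CUBIC)
cv2.imwrite('pics/crop2.png',np.hstack([a,b]))
```

```text
(no output)
```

View pics/crop1.png

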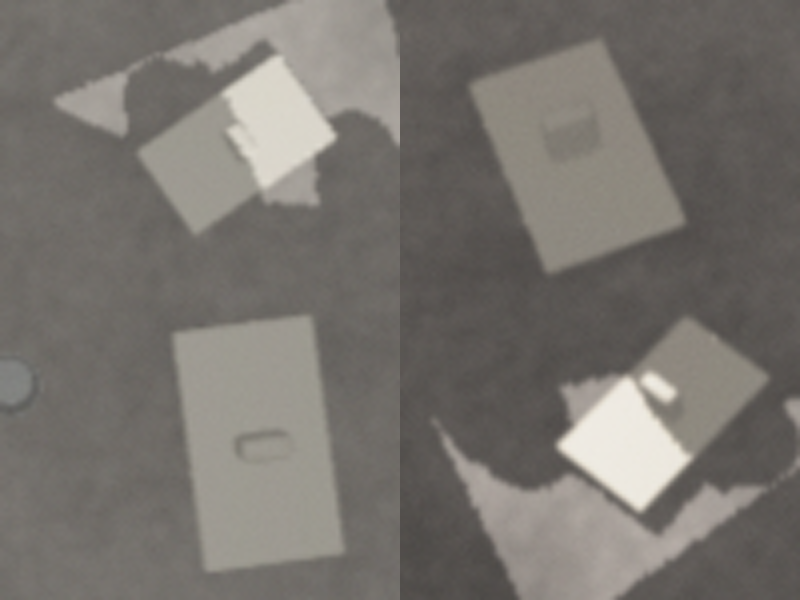

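View pics/crop2.png

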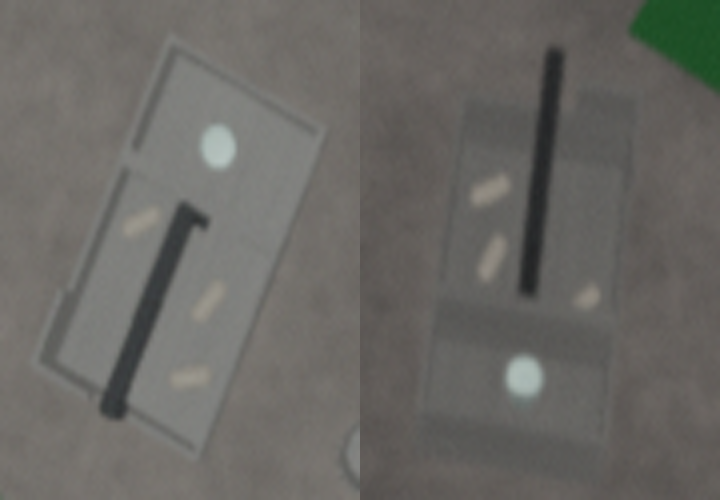

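Run:
```python
from h import *
t=load('top0'); s=load('scene0')
def sz(P):
    print(np.round(P*1000,1).tolist()); 
    print('sides',[round(1000*np.linalg.norm(P[i]-P[(i+1)%4]),1) for i in range(4)],'mean',np.round(1000*P.mean(0),1), 'yaw',[round(np.degrees(np.arctan2(*(P[(i+1)%4]-P[i])[1::-1])),1) for i in range(4)])
S=np.array([[137,152],[282,55],[337,137],[196,236]])/4+[270,170]-.4
B=np.array([[172,332],[313,315],[345,552],[205,572]])/4+[270,170]-.4
sz(onplane(t,S,.013)); sz(onplane(t,B,.013))
S2=np.array([[556,445],[685,317],[770,378],[641,514]])/4+[50,125]-.4
sz(onplane(s,S2,.013))
B2=np.array([[468,86],[604,38],[687,222],[547,273]])/4+[50,125]-.4
sz(onplane(s,B2,.013))
sc=np.array([4,5.])
T=np.array([[172,38],[325,128],[197,460],[38,365]])/sc+[180,175]-.4
print('tote'); sz(onplane(t,T,.045)); print(onplane(t,T[3],.072))
T2=np.array([[468,100],[637,92],[607,488],[415,478]])/sc+[275-90,125]-.4
sz(onplane(s,T2,.045)); print(onplane(s,T2[1],.072)); print(onplane(s,T2[:2],.072))
H=np.array([[189,205],[112,412]])/sc+[180,175]-.4
print(onplane(t,H,.097)); H2=np.array([[529,292],[554,50]])/sc+[185,125]-.4
print(onplane(s,H2,.097))
```

```text
[[534.2, -86.7, 13.0], [604.6, -187.2, 13.0], [547.8, -226.3, 13.0], [476.6, -128.6, 13.0]]
sides [np.float64(122.7), np.float64(69.0), np.float64(120.8), np.float64(71.2)] mean [ 540.8 -157.2   13. ] yaw [np.float64(-55.0), np.float64(-145.5), np.float64(126.1), np.float64(36.1)]
[[409.9, -113.0, 13.0], [423.6, -210.6, 13.0], [261.3, -234.7, 13.0], [246.0, -138.4, 13.0]]
sides [np.float64(98.6), np.float64(164.1), np.float64(97.5), np.float64(165.8)] mean [ 335.2 -174.2   13. ] yaw [np.float64(-82.0), np.float64(-171.6), np.float64(99.0), np.float64(8.8)]
[[548.3, -226.0, 13.0], [479.5, -129.4, 13.0], [536.9, -86.9, 13.0], [607.9, -184.5, 13.0]]
sides [np.float64(118.7), np.float64(71.4), np.float64(120.7), np.float64(72.6)] mean [ 543.1 -156.7   13. ] yaw [np.float64(125.5), np.float64(36.5), np.float64(-54.0), np.float64(-145.1)]
[[262.1, -234.6, 13.0], [245.8, -136.6, 13.0], [409.1, -112.9, 13.0], [423.9, -209.1, 13.0]]
sides [np.float64(99.4), np.float64(165.0), np.float64(97.4), np.float64(163.8)] mean [ 335.2 -173.3   13. ] yaw [np.float64(99.5), np.float64(8.3), np.float64(-8
[... 177 characters left out ...]
9.1), np.float64(198.7)] mean [482.5 126.8  45. ] yaw [np.float64(-114.1), np.float64(155.7), np.float64(66.0), np.float64(-25.4)]
[[0.41699894 0.21744103 0.072     ]]
[[375.3, 116.7, 45.0], [399.5, 227.7, 45.0], [622.1, 131.9, 45.0], [586.3, 19.7, 45.0]]
sides [np.float64(113.6), np.float64(242.3), np.float64(117.7), np.float64(232.2)] mean [495.8 124.   45. ] yaw [np.float64(77.7), np.float64(-23.3), np.float64(-107.7), np.float64(155.3)]
[[0.41759337 0.21802063 0.072     ]]
[[0.39393862 0.10972027 0.072     ]
 [0.41759337 0.21802063 0.072     ]]
[[0.50201348 0.11745458 0.097     ]
 [0.39444041 0.16386072 0.097     ]]
[[0.53164815 0.10614675 0.097     ]
 [0.39507897 0.1660228  0.097     ]]
```

The four lid-like things in the top view are:
- green at (149,282)
- turquoise at (407,288)
- large white at (335,280), about 98x165 mm
- small white at (330,205), about 121x71 mm

The small white one matches 72x122 and is the smaller of the non-coloured pair, so it is the lid meant. The tote is at about (0.483, 0.124) with yaw about -25°. Its tall corner is at (0.417, 0.218), which agrees in both views.

The rows turn only about the tool's y, and I need to tilt the tote later. I'll first check in free air how the arm behaves at the edge of its reach.

Emit:
{"fn": "step_arm", "kwargs": {"series": "0 -40 0 0;0 -40 0 0;0 -40 0 0;0 -40 0 0;0 -40 0 0;0 -40 0 0;0 -40 0 0;0 -40 0 0;0 -40 0 0;0 -40 0 0", "hand": 100}}

```text
t: 0.98
eef_pos: [0.2626, 0.5937, 0.6334]
ee_rot: [-1.571, -0.0, 1.154]
ft_force: [0.6, 1.3, 0.0]
finger_gap: 1.005
```

Run:
```python
from h import *
print(np.round(observe()['joints'],3))
```

```text
[-1.001  0.468 -0.425  0.699  0.207  2.002 -0.143]
```

Emit:
{"fn": "step_arm", "kwargs": {"series": "0 -40 0 0;0 -40 0 0;0 -40 0 0"}}

```text
t: 1.23
eef_pos: [0.2585, 0.5867, 0.6535]
ee_rot: [-1.573, -0.013, 1.155]
ft_force: [-1.0, 0.4, -1.7]
finger_gap: 0.998
```

Run:
```python
from h import *
s=observe();print(np.round(s['joints'],3),s['eef_pos'],s['ee_rot'])
```

```text
[-1.26   0.436  0.131  0.682 -0.059  2.013 -0.012] [0.25847416 0.58672499 0.65349191] [-1.57253777 -0.01343465  1.15494701]
```

Emit:
{"fn": "step_arm", "kwargs": {"series": "0 -40 0 0;0 -40 0 0;0 -40 0 0;0 -40 0 0;0 -40 0 0;0 -40 0 0"}}

```text
t: 1.73
eef_pos: [0.2323, 0.5269, 0.7628]
ee_rot: [-1.573, -0.191, 1.154]
ft_force: [-0.4, -0.2, 0.1]
finger_gap: 1.004
```

Run:
```python
from h import *
s=observe();print(np.round(s['joints'],3),s['eef_pos'],s['ee_rot'])
```

```text
[-1.364e+00  2.580e-01  2.640e-01  6.850e-01 -7.900e-02  2.015e+00
 -2.000e-03] [0.23234988 0.52687593 0.76280529] [-1.573245   -0.19099856  1.15397338]
```

Emit:
{"fn": "step_arm", "kwargs": {"series": "0 -40 0 0;0 -40 0 0;0 -40 0 0;0 -40 0 0;0 -40 0 0;0 -40 0 0"}}

```text
t: 2.23
eef_pos: [0.1998, 0.4527, 0.8561]
ee_rot: [-1.572, -0.365, 1.154]
ft_force: [-0.8, -0.2, 1.0]
finger_gap: 1.002
```

Emit:
{"fn": "step_arm", "kwargs": {"series": "0 40 0 0;0 40 0 0;0 40 0 0;0 40 0 0"}}

```text
t: 2.57
eef_pos: [0.2226, 0.5054, 0.7044]
ee_rot: [-1.572, -0.365, 1.156]
ft_force: [-0.0, 0.5, 0.3]
finger_gap: 1.001
```

Run:
```python
from h import *
s=observe();print(np.round(s['joints'],3),s['eef_pos'],s['ee_rot']); print(Rn.from_euler('xyz',s['ee_rot']).as_matrix())
```

```text
[-1.803 -0.039  0.555  1.192  0.053  1.619 -0.077] [0.2225747  0.50543456 0.70443459] [-1.57190026 -0.36462658  1.15558216]
[[ 0.3768661   0.14485764 -0.91487059]
 [ 0.85487313  0.32585458  0.40374587]
 [ 0.35660045 -0.93425642 -0.00103136]]
```

The tilt builds up at the wrist's range limit, outward from the base and about 1.7° per row, and it persists afterwards. That gives me a way to tip the tote. Next I'll find the opposite limit, by pulling inward, to bring the tool back to vertical.

Emit:
{"fn": "step_arm", "kwargs": {"series": "-37 -14 0 0;-37 -14 0 0;-37 -14 0 0;-37 -14 0 0;-37 -14 0 0"}}

```text
t: 2.98
eef_pos: [0.1672, 0.373, 0.7124]
ee_rot: [-1.566, -0.371, 1.161]
ft_force: [-0.0, -0.0, 0.5]
finger_gap: 0.998
```

```bash
cat >> h.py <<'E'
def st():
    s=observe();M=Rn.from_euler('xyz',s['ee_rot']).as_matrix()
    print('t',round(s['t'],2),'q',np.round(s['joints'],3),'p',np.round(s['eef_pos'],4),'rot',np.round(s['ee_rot'],4)); print(np.round(M,3).tolist()); return s
E
python3 -c "
from h import *
st()"
```

```text
t 2.98 q [-1.547 -0.302  0.183  1.385  0.123  1.688 -0.163] p [0.1672 0.373  0.7124] rot [-1.5659 -0.3706  1.1609]
[[0.371, 0.14, -0.918], [0.855, 0.334, 0.397], [0.362, -0.932, 0.005]]
```

Emit:
{"fn": "step_arm", "kwargs": {"series": "-37 -14 0 0;-37 -14 0 0;-37 -14 0 0;-37 -14 0 0"}}

```text
t: 3.32
eef_pos: [0.1602, 0.3481, 0.7154]
ee_rot: [-1.571, -0.346, 1.153]
ft_force: [0.4, -1.1, -0.3]
finger_gap: 1.0
```

```bash
python3 -c "
from h import *
st()"
```

```text
t 3.32 q [-0.938 -0.306 -0.168  1.376 -0.067  1.721  0.024] p [0.1602 0.3481 0.7154] rot [-1.5705 -0.3459  1.1526]
[[0.382, 0.137, -0.914], [0.86, 0.31, 0.406], [0.339, -0.941, 0.0]]
```

Emit:
{"fn": "step_arm", "kwargs": {"series": "-37 -14 0 0;-37 -14 0 0;-37 -14 0 0;-37 -14 0 0;-37 -14 0 0;-37 -14 0 0"}}

```text
t: 3.82
eef_pos: [0.1446, 0.3281, 0.7093]
ee_rot: [-1.559, -0.278, 1.174]
ft_force: [-2.3, 1.3, 0.4]
finger_gap: 1.0
```

```bash
python3 -c "
from h import *
st()"
```

```text
t 3.82 q [-0.99  -0.306 -0.138  1.374 -0.068  1.792  0.024] p [0.1446 0.3281 0.7093] rot [-1.5589 -0.2783  1.1742]
[[0.371, 0.095, -0.924], [0.887, 0.258, 0.383], [0.275, -0.961, 0.011]]
```

Emit:
{"fn": "step_arm", "kwargs": {"series": "-39 -11 0 0;-39 -11 0 0;-39 -11 0 0;-39 -11 0 0;-39 -10 0 0;-39 -10 0 0;-40 -9 0 0;-40 -9 0 0;-40 -9 0 0;-40 -9 0 0"}}

```text
t: 4.65
eef_pos: [0.1346, 0.29, 0.692]
ee_rot: [-1.54, -0.157, 1.172]
ft_force: [-2.3, 0.4, -0.2]
finger_gap: 1.003
```

```bash
python3 -c "
from h import *
st()"
```

```text
t 4.65 q [-0.991 -0.306 -0.113  1.394 -0.08   1.896  0.042] p [0.1346 0.29   0.692 ] rot [-1.5403 -0.157   1.1722]
[[0.383, 0.033, -0.923], [0.91, 0.156, 0.384], [0.156, -0.987, 0.03]]
```

Emit:
{"fn": "step_arm", "kwargs": {"series": "0 0 32 0;0 0 32 0;-39 -6 -7 0;-39 -6 -7 0;-39 -6 -7 0;-39 -6 -7 0;-39 -5 -7 0;-39 -5 -7 0;-39 -5 -7 0;-39 -5 -7 0"}}

```text
t: 5.48
eef_pos: [0.0763, 0.2775, 0.6822]
ee_rot: [-1.553, -0.054, 1.133]
ft_force: [0.0, -0.6, 0.4]
finger_gap: 0.998
```

```bash
python3 -c "
from h import *
st()"
```

```text
t 5.48 q [-1.325 -0.307 -0.039  1.41  -0.018  1.982 -0.236] p [0.0763 0.2775 0.6822] rot [-1.5534 -0.0541  1.1327]
[[0.424, 0.007, -0.906], [0.904, 0.056, 0.423], [0.054, -0.998, 0.017]]
```

Emit:
{"fn": "step_arm", "kwargs": {"series": "0 0 35 0;-37 12 -10 0;-37 12 -10 0;-37 12 -10 0;-37 12 -10 0;-37 12 -10 0"}}

```text
t: 5.98
eef_pos: [0.0281, 0.2768, 0.6459]
ee_rot: [-1.568, 0.02, 1.174]
ft_force: [-2.8, -1.2, 1.6]
finger_gap: 0.999
```

```bash
python3 -c "
from h import *
st()"
```

```text
t 5.98 q [-1.253 -0.305 -0.182  1.489 -0.068  1.971 -0.277] p [0.0281 0.2768 0.6459] rot [-1.5676  0.0195  1.1743]
[[0.386, -0.011, -0.922], [0.922, -0.017, 0.386], [-0.02, -1.0, 0.003]]
```

Emit:
{"fn": "step_arm", "kwargs": {"series": "36 0 -19 0;36 0 -19 0;36 0 -19 0;36 0 -19 0;36 0 -19 0;36 0 -19 0;36 0 -19 0;36 0 -19 0;36 0 -19 0;36 0 -19 0"}}

```text
t: 6.82
eef_pos: [0.353, 0.5299, 0.6384]
ee_rot: [-1.573, 0.02, 1.154]
ft_force: [0.6, 1.1, 1.0]
finger_gap: 0.999
```

```bash
python3 -c "
from h import *
st()"
```

```text
t 6.82 q [-1.049  0.435  0.044  0.715 -0.015  2.011  0.139] p [0.353  0.5299 0.6384] rot [-1.5728  0.0196  1.154 ]
[[0.405, -0.006, -0.914], [0.914, -0.019, 0.405], [-0.02, -1.0, -0.002]]
```

Emit:
{"fn": "step_arm", "kwargs": {"series": "0 -20 0 0;0 -20 0 0"}}

```text
t: 6.98
eef_pos: [0.3511, 0.5255, 0.6486]
ee_rot: [-1.578, 0.007, 1.15]
ft_force: [-0.6, 0.5, 0.6]
finger_gap: 1.002
```

```bash
python3 -c "
from h import *
st()"
```

```text
t 6.98 q [-1.125  0.424  0.198  0.715 -0.08   2.014  0.172] p [0.3511 0.5255 0.6486] rot [-1.5781  0.0072  1.1498]
[[0.409, 0.004, -0.913], [0.913, -0.01, 0.409], [-0.007, -1.0, -0.007]]
```

Emit:
{"fn": "step_arm", "kwargs": {"series": "-27 17 -23 0;-27 17 -23 0;-27 17 -23 0;-27 17 -23 0;-27 17 -23 0;-27 17 -23 0;-27 17 -23 0;-27 17 -23 0;-27 17 -23 0;-27 17 -23 0"}}

```text
t: 7.82
eef_pos: [0.4486, 0.1815, 0.4889]
ee_rot: [-1.58, -0.012, 1.156]
ft_force: [0.9, -0.0, -0.3]
finger_gap: 0.996
```

Emit:
{"fn": "step_arm", "kwargs": {"series": "-27 17 -23 0;-27 17 -23 0;-27 17 -23 0;-27 17 -23 0;-27 17 -23 0;-27 17 -23 0;-27 17 -23 0;-27 17 -23 0;-27 17 -23 0;-27 17 -23 0"}}

```text
t: 8.65
eef_pos: [0.5524, -0.1564, 0.3183]
ee_rot: [-1.58, -0.011, 1.157]
ft_force: [0.8, 0.3, -0.0]
finger_gap: 0.998
```

Emit:
{"fn": "step_arm", "kwargs": {"series": "0 0 0 7;0 0 0 7;0 0 0 7;0 0 0 7;0 0 0 7;0 0 0 7;0 0 0 7;0 0 0 7;0 0 0 7"}}

```text
t: 9.4
eef_pos: [0.5521, -0.1548, 0.3185]
ee_rot: [-1.564, -0.012, 0.05]
ft_force: [0.3, -0.2, 0.3]
finger_gap: 1.0
```

Emit:
{"fn": "step_arm", "kwargs": {"series": "0 0 0 7;0 0 0 7;0 0 0 7;0 0 0 7;0 0 0 7;0 0 0 7;0 0 0 7;0 0 0 7"}}

```text
t: 10.07
eef_pos: [0.552, -0.1547, 0.3181]
ee_rot: [-1.557, -0.001, -0.927]
ft_force: [0.2, -0.6, 0.1]
finger_gap: 0.998
```

```bash
python3 -c "
from h import *
st(); snap('wrist','w1')"
```

```text
t 10.07 q [-0.606  0.427  1.124  1.688 -0.414  1.277 -0.323] p [ 0.552  -0.1547  0.3181] rot [-1.5568e+00 -5.0000e-04 -9.2710e-01]
[[0.6, 0.012, 0.8], [-0.8, 0.008, 0.6], [0.001, -1.0, 0.014]]
```

View pics/w1.png

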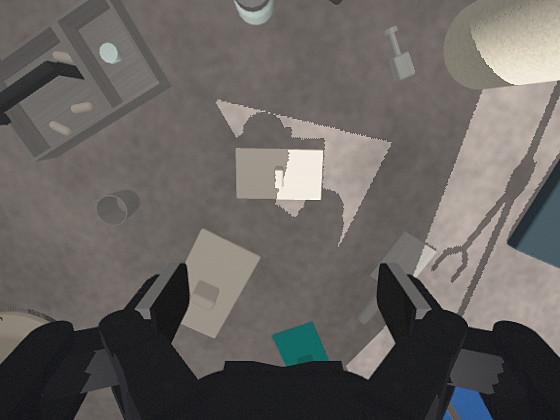

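Run:
```python
from h import *
im=load('w1'); t=load('top0'); s=load('scene0')
f=im['frame'][:,:,::-1]
cv2.imwrite('pics/c3.png',np.hstack([cv2.resize(f[135:215,220:340],(480,320),interpolation=cv2.INTER_CUBIC)]))
P=onplane(im,[[236,149],[323,149],[324,200],[236,198.5]],.013); print(np.round(P*1000,1), P.mean(0))
fin=tri([im,t,s],[[279.5,172],[(248-0)/4+270-.4,(135)/4+170-.4],[(660)/4+50-.4,(385)/4+125-.4]]); print('fin',fin)
M=cam(im)
```

```text
[[ 535.3  -88.    13. ]
 [ 607.2 -183.9   13. ]
 [ 551.5 -230.6   13. ]
 [ 477.4 -128.    13. ]] [ 0.54285063 -0.15761533  0.013     ]
fin [ 0.54678938 -0.15526872  0.05190585]
```

View pics/c3.png

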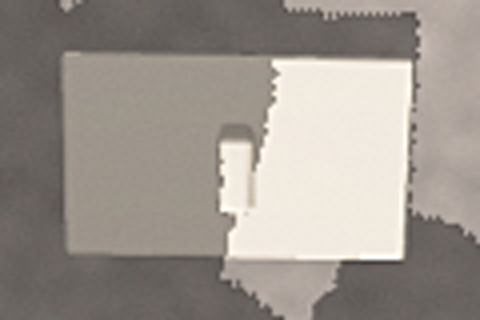

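Run:
```python
from h import *
im=load('w1')
P=onplane(im,np.array([[66,53],[412,60],[404,260],[68,255]])/4+[220,135]-.4,.013); print(np.round(P*1000,1), P.mean(0))
c=P.mean(0)
print([round(np.degrees(np.arctan2(*(P[j]-P[i])[1::-1])),1) for i,j in((0,1),(3,2),(0,3),(1,2))])
print(onplane(im,np.array([[236,176]])/4+[220,135]-.4,.045))
s=im['state'];R=Rn.from_euler('xyz',s['ee_rot']).as_matrix()
for g in ([.5425,-.157],): 
    print('tool-frame delta to TCP at z=.012:',1000*R.T@(np.array([*g,.012])-s['eef_pos']))
```

```text
[[ 536.7  -87.2   13. ]
 [ 606.3 -183.9   13. ]
 [ 549.  -226.3   13. ]
 [ 478.1 -128.6   13. ]] [ 0.54250778 -0.15650651  0.013     ]
[np.float64(-54.3), np.float64(-54.0), np.float64(-144.8), np.float64(-143.5)]
[[ 0.54249139 -0.15625484  0.045     ]]
tool-frame delta to TCP at z=.012: [ -4.03901955 305.94526283 -13.28852466]
```

Emit:
{"fn": "step_arm", "kwargs": {"series": "-4 40 -13 1;0 40 0 0;0 40 0 0;0 40 0 0;0 40 0 0;0 35 0 0;0 25 0 0;0 0 0 0", "hand": 100}}

```text
t: 10.78
eef_pos: [0.5388, -0.1562, 0.0535]
ee_rot: [-1.563, 0.006, -0.936]
ft_force: [-0.3, 0.5, 0.3]
finger_gap: 0.999
```

```bash
python3 -c "
from h import *
s=st(); R=Rn.from_euler('xyz',s['ee_rot']).as_matrix()
print(1000*R.T@(np.array([.5425,-.1566,.017])-s['eef_pos']))
snap('wrist','w2')"
```

```text
t 10.78 q [-0.382  0.718  0.832  1.932 -0.737  0.828 -0.076] p [ 0.5388 -0.1562  0.0535] rot [-1.5634  0.0058 -0.9362]
[[0.593, 0.003, 0.805], [-0.805, 0.009, 0.593], [-0.006, -1.0, 0.007]]
[ 2.72766193 36.49283498  2.4625907 ]
```

View pics/w2.png

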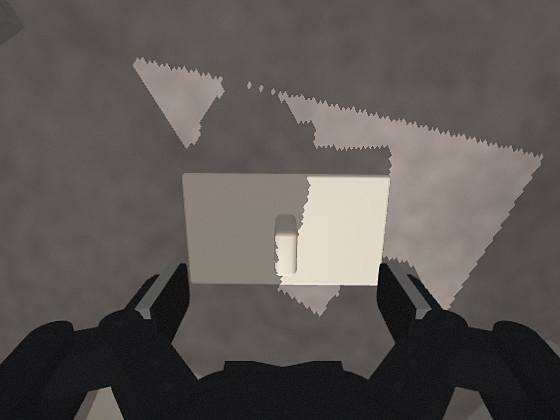

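Emit:
{"fn": "step_arm", "kwargs": {"series": "3 18 2 0;0 18 0 0;0 0 0 0"}}

```text
t: 11.08
eef_pos: [0.546, -0.1593, 0.0217]
ee_rot: [-1.559, -0.001, -0.938]
ft_force: [-0.5, 0.7, -1.0]
finger_gap: 0.999
```

Emit:
{"fn": "step_arm", "kwargs": {"series": "0 0 0 0;0 0 0 0;0 0 0 0;0 0 0 0;0 0 0 0;0 0 0 0;0 0 0 0", "hand": 0, "newtons": 40}}

```text
t: 11.67
eef_pos: [0.5459, -0.1604, 0.022]
ee_rot: [-1.56, -0.002, -0.94]
ft_force: [-1.1, 0.2, 5.5]
finger_gap: 0.133
```

```bash
python3 -c "
from h import *
s=st(); 
snap('wrist','w3')"
```

```text
t 11.67 q [-0.344  0.77   0.787  1.925 -0.79   0.779 -0.042] p [ 0.5459 -0.1604  0.022 ] rot [-1.56   -0.0019 -0.9403]
[[0.59, 0.01, 0.808], [-0.808, 0.005, 0.589], [0.002, -1.0, 0.011]]
```

View pics/w3.png

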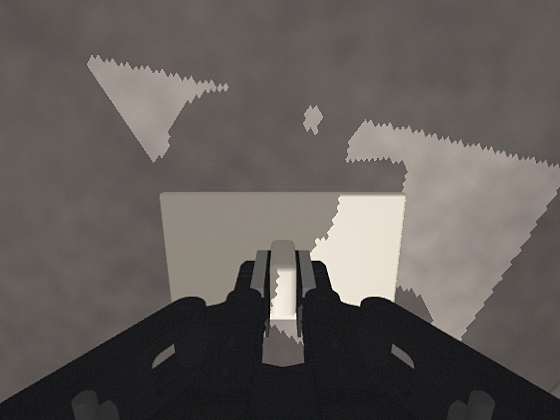

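Run:
```python
from h import *
im=load('w3'); s=im['state']; R=Rn.from_euler('xyz',s['ee_rot']).as_matrix()
uv=np.array([[161,193.5],[406,195],[398.5,297],[168.5,295]])
P=onplane(im,uv,.013); print(np.round(1000*(P-s['eef_pos'])@R,1))
f=im['frame'][:,:,::-1]; cv2.imwrite('pics/c4.png',cv2.resize(f[180:330,150:420],None,fx=2.9,fy=3,interpolation=cv2.INTER_CUBIC))
```

```text
[[-58.8   9.2  35.1]
 [ 60.8   9.4  34.2]
 [ 63.    8.8 -22.4]
 [-60.8   8.6 -21. ]]
```

View pics/c4.png

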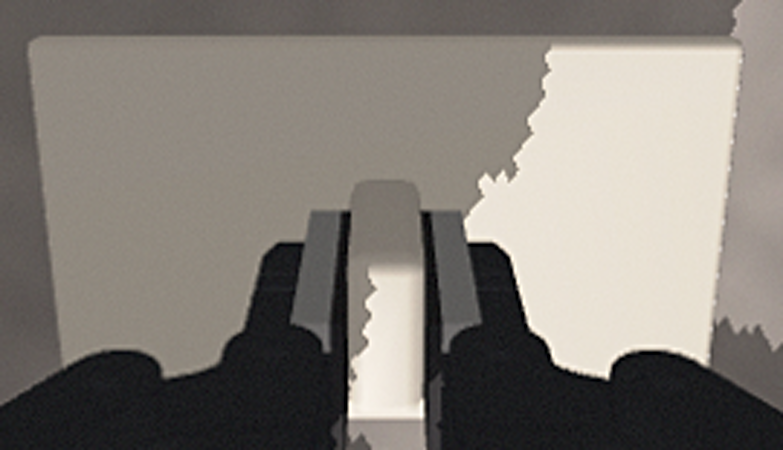

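Run:
```python
from h import *
f=load('w1')['frame'][:,:,::-1]; cv2.imwrite('pics/c5.png',cv2.resize(f[0:170,0:190],None,fx=4,fy=3.5,interpolation=cv2.INTER_CUBIC))
f=load('top0')['frame'][:,:,::-1]; c=cv2.resize(f[180:270,185:265],None,fx=8,fy=6.6,interpolation=cv2.INTER_CUBIC); c=cv2.convertScaleAbs(c,alpha=1.6,beta=-60)
cv2.imwrite('pics/c6.png',c)
```

```text
(no output)
```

View pics/c5.png

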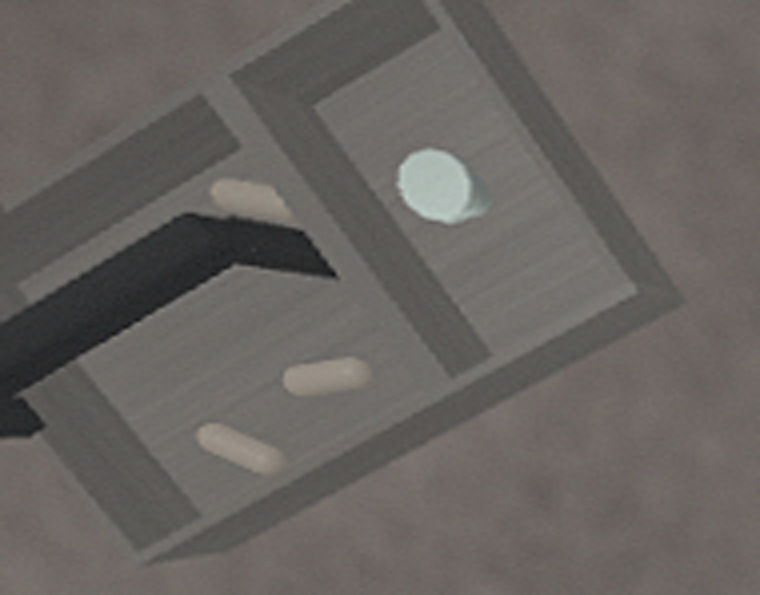

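View pics/c6.png

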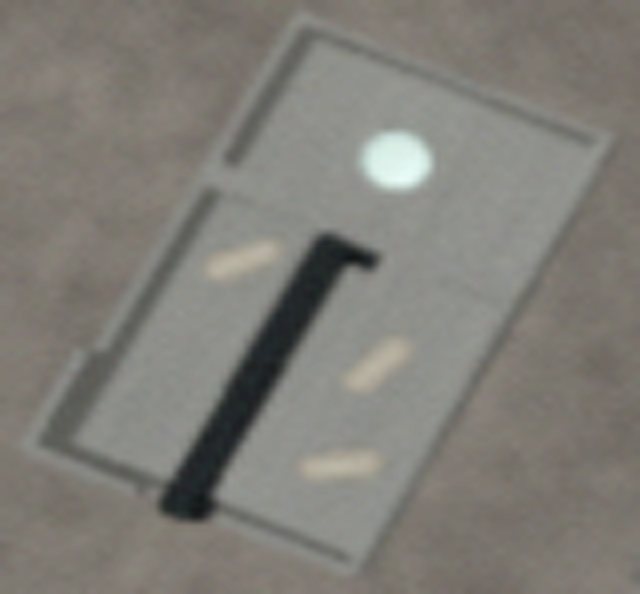

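```bash
cat > tote.py <<'E'
from h import *
from scipy.optimize import least_squares
def fit(obs,x0=(.4825,.1245,np.radians(-25)),z0=0.):
    def W(x,L):
        c,s=np.cos(x[2]),np.sin(x[2]); L=np.array(L)/1000.
        return np.c_[x[0]+c*L[:,0]-s*L[:,1],x[1]+s*L[:,0]+c*L[:,1],L[:,2]+z0]
    def r(x): return np.concatenate([(proj(im,W(x,L))-uv).ravel() for im,L,uv in obs])
    q=least_squares(r,x0); return q.x,q.fun.reshape(-1,2),W
E
python3 - <<'E'
from tote import *
t=load('top0'); w=load('w1'); sc=load('scene0')
ut=np.array([[303,14],[612,137],[357,572],[25,440]])/[8,6.6]+[185,180]-.4
Lt=[[100,60,45],[100,-60,45],[-100,-60,45],[-100,60,72]]
uw=np.array([[232,76],[450,378],[640,288],[145,560]])/[4,3.5]-.4
Lw=[[32,56,45],[32,-56,45],[100,-60,45],[-100,-60,45]]
for o in ([(t,Lt,ut)],[(w,Lw,uw)],[(t,Lt,ut),(w,Lw,uw)]):
    x,f,W=fit(o); print(np.round(x[:2]*1000,1),round(np.degrees(x[2]),2)); print(np.round(f,1).tolist())
print('mouth',W(x,[[64,0,45]]))
E
```

```text
[484. 126.] -24.82
[[-0.1, -0.9], [0.8, -0.3], [-0.2, 0.4], [-0.5, 0.8]]
[485.7 126.7] -24.56
[[-0.3, -0.8], [1.1, -0.4], [0.4, 0.1], [-1.3, 1.5]]
[485.4 126.7] -24.57
[[-0.5, -1.4], [0.5, -1.0], [-0.2, -0.1], [-0.6, 0.4], [-0.4, -0.5], [1.0, -0.2], [0.4, 0.4], [-1.4, 1.7]]
mouth [[0.5436276  0.10004139 0.045     ]]
```

Emit:
{"fn": "step_arm", "kwargs": {"series": "0 -15 0 0;0 -30 0 0;0 -40 0 0;0 -40 0 0;0 -40 0 0;0 0 0 0"}}

```text
t: 12.22
eef_pos: [0.5477, -0.1643, 0.1945]
ee_rot: [-1.554, -0.011, -0.942]
ft_force: [1.2, -0.1, -0.0]
finger_gap: 0.129
```

Emit:
{"fn": "step_arm", "kwargs": {"series": "0 0 0 6;0 0 0 6;0 0 0 6;0 0 0 6;0 0 0 6;0 0 0 6;0 0 0 6;0 0 0 6;0 0 0 6;0 0 0 6;0 0 0 0;0 0 0 0"}}

```text
t: 13.22
eef_pos: [0.5438, -0.1614, 0.1866]
ee_rot: [-1.564, 0.007, -1.985]
ft_force: [-0.0, -0.3, -0.9]
finger_gap: 0.13
```

```bash
python3 -c "
from h import *
s=st(); R=Rn.from_euler('xyz',s['ee_rot']).as_matrix()
print(1000*R.T@(np.array([.543,.0997,s['eef_pos'][2]])-s['eef_pos']))
snap('wrist','w4')"
```

```text
t 13.22 q [-0.625  0.712  1.253  1.851 -0.756  1.151 -1.085] p [ 0.5438 -0.1614  0.1866] rot [-1.5644  0.0071 -1.9849]
[[-0.402, 0.009, 0.915], [-0.915, 0.004, -0.402], [-0.007, -1.0, 0.006]]
[-238.65402192    1.00713104 -105.80081575]
```

View pics/w4.png

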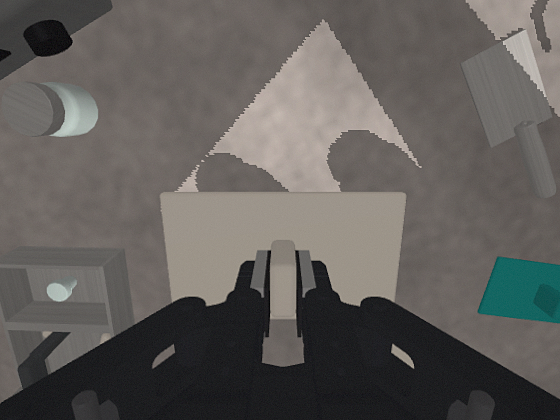

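Run:
```python
from h import *
f=load('w4')['frame'][:,:,::-1]; cv2.imwrite('pics/c7.png',cv2.convertScaleAbs(cv2.resize(f[235:375,0:150],None,fx=5,fy=4,interpolation=cv2.INTER_CUBIC),alpha=1.5,beta=-40))
```

```text
(no output)
```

View pics/c7.png

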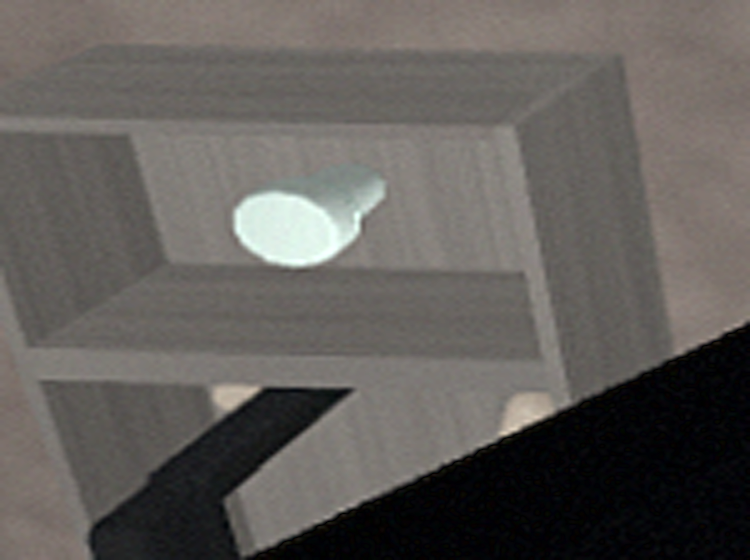

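Run:
```python
from tote import *
t=load('top0'); w=load('w4'); w1=load('w1')
ut=np.array([[303,14],[612,137],[357,572],[25,440]])/[8,6.6]+[185,180]-.4
Lt=[[100,60,45],[100,-60,45],[-100,-60,45],[-100,60,72]]
uw=np.array([[515,125],[28,346],[545,360],[40,380],[553,388],[622,58]])/[5,4]+[0,235]-.4
Lw=[[100,-60,45],[32,56,45],[32,-56,45],[22,56,45],[22,-56,45],[100,-60,0]]
for o in ([(w,Lw,uw)],[(t,Lt,ut),(w,Lw,uw)]):
    x,f,W=fit(o); print(np.round(x[:2]*1000,1),round(np.degrees(x[2]),2)); print(np.round(f,1).tolist())
    print('mouth',W(x,[[64,0,45]]),W(x,[[0,0,86]]))
```

```text
[484.3 126.9] -24.58
[[0.0, 0.1], [0.1, 0.3], [-0.0, 0.1], [-0.1, -0.2], [-0.3, 1.1], [0.2, -1.4]]
mouth [[0.54251711 0.10027116 0.045     ]] [[0.48431758 0.12689474 0.086     ]]
[484.3 126.8] -24.6
[[-0.5, -1.0], [0.4, -0.6], [-0.3, 0.3], [-0.7, 0.8], [0.1, 0.1], [0.2, 0.3], [0.0, 0.0], [-0.0, -0.2], [-0.2, 1.1], [0.3, -1.4]]
mouth [[0.54250509 0.10016806 0.045     ]] [[0.48431209 0.12680589 0.086     ]]
```

Emit:
{"fn": "step_arm", "kwargs": {"series": "0 0 0 1;-29 0 -13 0;-29 0 -13 0;-29 0 -13 0;-29 0 -13 0;-29 0 -13 0;-29 0 -13 0;-29 0 -13 0;-29 0 -13 0;0 0 0 0;0 0 0 0"}}

```text
t: 14.18
eef_pos: [0.5473, 0.0956, 0.1873]
ee_rot: [-1.565, 0.008, -1.999]
ft_force: [0.0, -1.0, -0.8]
finger_gap: 0.129
```

```bash
python3 -c "
from h import *
s=st(); R=Rn.from_euler('xyz',s['ee_rot']).as_matrix()
print(1000*R.T@(np.array([.5425,.1002,s['eef_pos'][2]])-s['eef_pos']))
snap('wrist','w5')"
```

```text
t 14.18 q [-1.132  0.747  1.328  1.881 -0.802  1.176 -1.514] p [0.5473 0.0956 0.1873] rot [-1.565   0.0079 -1.9991]
[[-0.415, 0.009, 0.91], [-0.91, 0.005, -0.415], [-0.008, -1.0, 0.006]]
[-2.15598277 -0.01936512 -6.25404079]
```

View pics/w5.png

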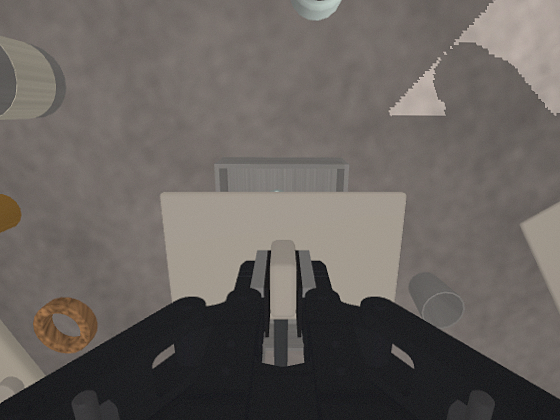

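Emit:
{"fn": "step_arm", "kwargs": {"series": "-2 20 -6 0;0 30 0 0;0 30 0 0;0 20 0 0;0 10 0 0;0 0 0 0;0 0 0 0"}}

```text
t: 14.82
eef_pos: [0.5442, 0.0963, 0.0782]
ee_rot: [-1.564, 0.008, -2.007]
ft_force: [0.8, 0.1, -0.1]
finger_gap: 0.129
```

```bash
python3 -c "
from h import *
s=st(); R=Rn.from_euler('xyz',s['ee_rot']).as_matrix()
print(1000*R.T@(np.array([.5425,.1002,s['eef_pos'][2]])-s['eef_pos']))
snap('wrist','w6'); 
f=load('w6')['frame'][:,:,::-1]; cv2.imwrite('pics/c8.png',cv2.resize(f[120:320,120:440],None,fx=2.5,fy=2.5,interpolation=cv2.INTER_CUBIC))"
```

```text
t 14.82 q [-1.042  0.857  1.159  1.958 -0.963  1.009 -1.422] p [0.5442 0.0963 0.0782] rot [-1.5638  0.0076 -2.0071]
[[-0.423, 0.01, 0.906], [-0.906, 0.004, -0.423], [-0.008, -1.0, 0.007]]
[-2.80067563e+00 -7.28201210e-04 -3.12707794e+00]
```

View pics/c8.png

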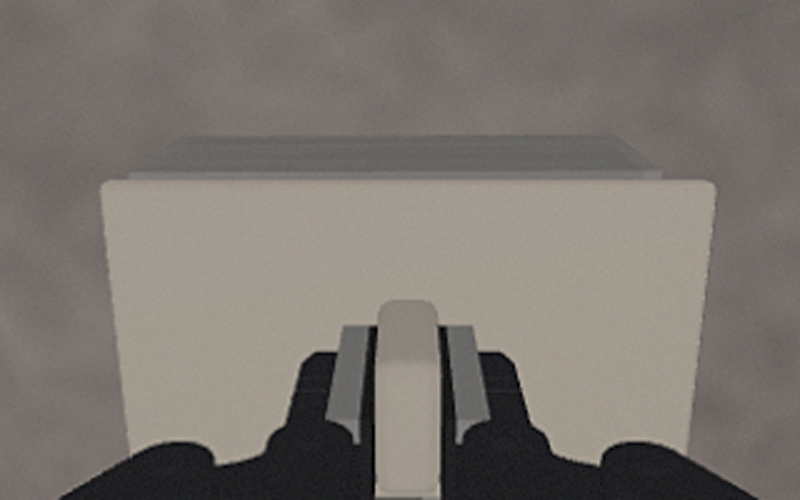

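Run:
```python
from h import *
im=load('w6'); s=im['state']; R=Rn.from_euler('xyz',s['ee_rot']).as_matrix()
A=onplane(im,np.array([[127,172],[663,170]])/2.5+120-.3,.045); B=onplane(im,np.array([[101,181],[716,181]])/2.5+120-.3,s['eef_pos'][2]-.009)
for P in(A,B): print(np.round(1000*(P-s['eef_pos'])@R,1))
```

```text
[[-63.2  33.9  32. ]
 [ 57.3  33.   32.7]]
[[-59.8   9.7  36. ]
 [ 60.    8.8  36.2]]
```

Emit:
{"fn": "step_arm", "kwargs": {"series": "-2 0 -2 -0.3;-1 0 -1.5 0;0 0 0 0"}}

```text
t: 15.12
eef_pos: [0.5422, 0.1028, 0.0784]
ee_rot: [-1.564, 0.009, -1.999]
ft_force: [0.1, 0.4, -1.3]
finger_gap: 0.13
```

```bash
python3 -c "
from h import *
s=st(); R=Rn.from_euler('xyz',s['ee_rot']).as_matrix()
print(1000*R.T@(np.array([.5425,.1002,s['eef_pos'][2]])-s['eef_pos']))
im=snap('wrist','w7'); 
f=im['frame'][:,:,::-1]; cv2.imwrite('pics/c9.png',cv2.resize(f[120:320,120:440],None,fx=2.5,fy=2.5,interpolation=cv2.INTER_CUBIC))"
```

```text
t 15.12 q [-1.054  0.855  1.158  1.96  -0.964  1.008 -1.425] p [0.5422 0.1028 0.0784] rot [-1.5637  0.0093 -1.999 ]
[[-0.415, 0.01, 0.91], [-0.91, 0.006, -0.415], [-0.009, -1.0, 0.007]]
[ 2.27161212 -0.01167164  1.32967798]
```

View pics/c9.png

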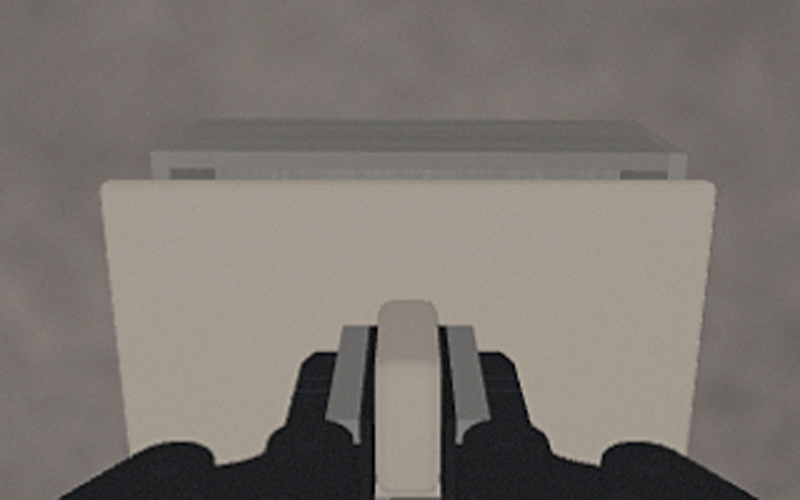

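```bash
cat > rel.py <<'E'
from h import *
def rel(fn,a,b,sc=2.5,off=120):
    im=load(fn); s=im['state']; R=Rn.from_euler('xyz',s['ee_rot']).as_matrix()
    A=onplane(im,np.array(a)/sc+off-.3,.045); B=onplane(im,np.array(b)/sc+off-.3,s['eef_pos'][2]-.009)
    for P in(A,B): print(np.round(1000*(P-s['eef_pos'])@R,1).tolist())
E
python3 -c "
from rel import *
rel('w7',[[152,150],[687,151]],[[101,181],[716,181]])
st()"
```

```text
[[-57.2, 34.2, 37.0], [62.3, 33.1, 37.0]]
[[-59.9, 9.8, 36.0], [60.0, 8.7, 36.2]]
t 15.17 q [-1.054  0.855  1.158  1.961 -0.964  1.007 -1.425] p [0.5421 0.1026 0.0782] rot [-1.5638  0.0089 -1.9989]
[[-0.415, 0.01, 0.91], [-0.91, 0.005, -0.415], [-0.009, -1.0, 0.007]]
```

Emit:
{"fn": "step_arm", "kwargs": {"series": "0 0 0 0;0 0 0 0"}}

```text
t: 15.33
eef_pos: [0.5419, 0.1022, 0.0778]
ee_rot: [-1.564, 0.008, -2.0]
ft_force: [-0.6, 0.3, -0.7]
finger_gap: 0.13
```

```bash
python3 -c "
from h import *
st()"
```

```text
t 15.33 q [-1.053  0.856  1.158  1.961 -0.964  1.007 -1.425] p [0.5419 0.1022 0.0778] rot [-1.5642  0.0081 -1.9996]
[[-0.416, 0.009, 0.909], [-0.909, 0.005, -0.416], [-0.008, -1.0, 0.007]]
```

Emit:
{"fn": "step_arm", "kwargs": {"series": "2 4 0.7 0;0 0 0 0;0 0 0 0"}}

```text
t: 15.58
eef_pos: [0.5414, 0.0995, 0.0732]
ee_rot: [-1.565, 0.007, -2.0]
ft_force: [0.3, 0.8, -0.3]
finger_gap: 0.13
```

```bash
python3 -c "
from h import *
s=st(); R=Rn.from_euler('xyz',s['ee_rot']).as_matrix()
print(1000*R.T@(np.array([.5425,.1002,s['eef_pos'][2]])-s['eef_pos']))
im=snap('wrist','w8'); 
f=im['frame'][:,:,::-1]; cv2.imwrite('pics/c10.png',cv2.resize(f[120:320,120:440],None,fx=2.5,fy=2.5,interpolation=cv2.INTER_CUBIC))"
```

```text
t 15.58 q [-1.045  0.86   1.151  1.964 -0.97   1.001 -1.416] p [0.5414 0.0995 0.0732] rot [-1.5648  0.0074 -2.0004]
[[-0.417, 0.008, 0.909], [-0.909, 0.004, -0.417], [-0.007, -1.0, 0.006]]
[-1.06716835  0.0122969   0.74479381]
```

View pics/c10.png

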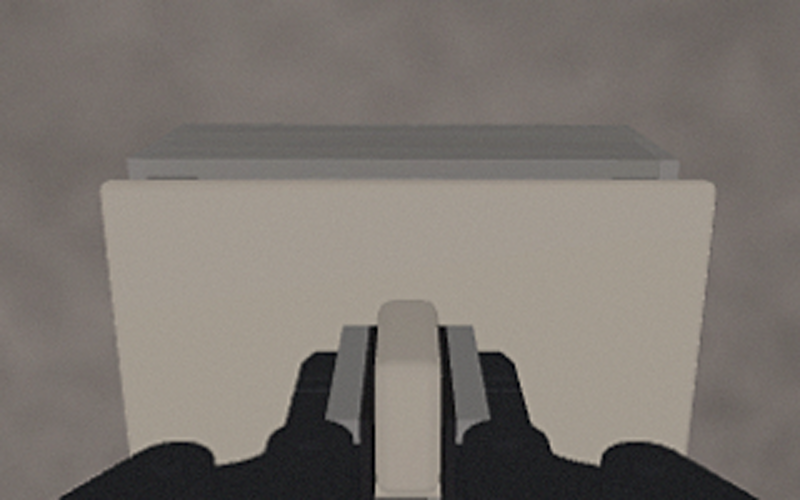

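```bash
python3 -c "
from rel import *
rel('w8',[[128,157],[680,159]],[[101,181],[716,181]])"
```

```text
[[-60.9, 28.9, 36.6], [59.2, 28.0, 36.3]]
[[-59.8, 9.7, 36.0], [60.0, 8.8, 36.2]]
```

Emit:
{"fn": "step_arm", "kwargs": {"series": "-0.7 4 0.3 0;0 4 0 0;0 4 0 0;0 0 0 0;0 0 0 0"}}

```text
t: 16.05
eef_pos: [0.5421, 0.1003, 0.0611]
ee_rot: [-1.565, 0.007, -2.0]
ft_force: [-0.3, -0.2, -0.6]
finger_gap: 0.132
```

```bash
python3 -c "
from h import *
s=st(); R=Rn.from_euler('xyz',s['ee_rot']).as_matrix()
print(1000*R.T@(np.array([.5425,.1002,s['eef_pos'][2]])-s['eef_pos']))
im=snap('wrist','w9'); 
f=im['frame'][:,:,::-1]; cv2.imwrite('pics/c11.png',cv2.resize(f[120:320,120:440],None,fx=2.5,fy=2.5,interpolation=cv2.INTER_CUBIC))"
```

```text
t 16.05 q [-1.034  0.875  1.13   1.966 -0.99   0.985 -1.406] p [0.5421 0.1003 0.0611] rot [-1.5649  0.0073 -2.    ]
[[-0.416, 0.008, 0.909], [-0.909, 0.004, -0.416], [-0.007, -1.0, 0.006]]
[-0.06199101  0.00306192  0.44265086]
```

View pics/c11.png

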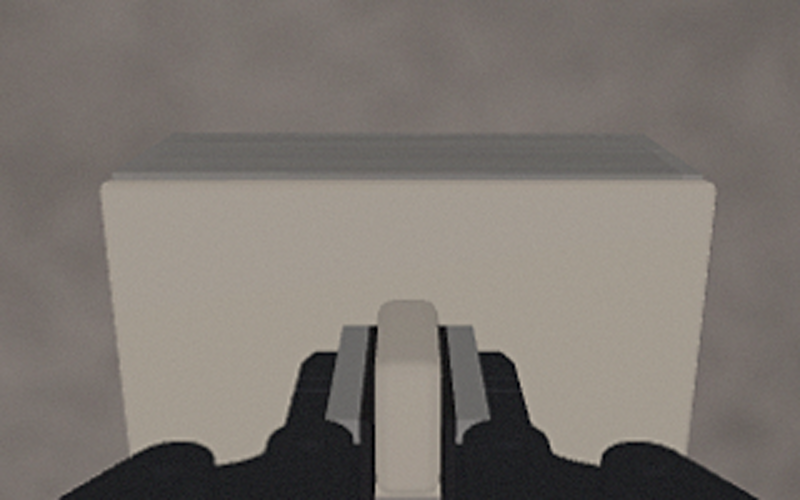

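Emit:
{"fn": "step_arm", "kwargs": {"series": "0 2 0 0;0 1 0 0;0 0 0 0;0 0 0 0"}}

```text
t: 16.43
eef_pos: [0.5429, 0.1004, 0.0592]
ee_rot: [-1.564, 0.009, -2.0]
ft_force: [-2.1, 1.4, 3.8]
finger_gap: 0.132
```

```bash
python3 -c "
from h import *
s=st(); print(s['ft_force'])
im=snap('wrist','w10'); 
f=im['frame'][:,:,::-1]; cv2.imwrite('pics/c12.png',cv2.resize(f[120:320,120:440],None,fx=2.5,fy=2.5,interpolation=cv2.INTER_CUBIC))"
```

```text
t 16.43 q [-1.031  0.877  1.126  1.966 -0.995  0.981 -1.403] p [0.5429 0.1004 0.0592] rot [-1.5636  0.0085 -1.9999]
[[-0.416, 0.01, 0.909], [-0.909, 0.005, -0.416], [-0.009, -1.0, 0.007]]
[-2.09067462  1.36947823  3.84823546]
```

View pics/c12.png

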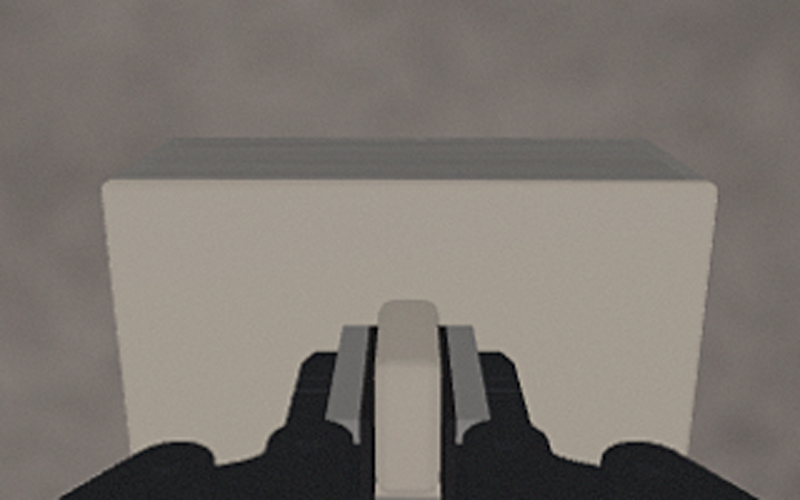

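Emit:
{"fn": "step_arm", "kwargs": {"series": "0 0 0 0;0 0 0 0;0 0 0 0;0 0 0 0;0 -10 0 0;0 -30 0 0;0 -40 0 0;0 0 0 0;0 0 0 0", "hand": 100}}

```text
t: 17.23
eef_pos: [0.5433, 0.1001, 0.1411]
ee_rot: [-1.561, 0.011, -2.0]
ft_force: [0.3, -0.3, -0.6]
finger_gap: 1.001
```

```bash
python3 -c "
from h import *
s=st(); R=Rn.from_euler('xyz',s['ee_rot']).as_matrix()
print(1000*R.T@(np.array([.4843,.1268,.067])-s['eef_pos']))
im=snap('wrist','w11')"
```

```text
t 17.23 q [-1.108  0.785  1.26   1.929 -0.867  1.095 -1.481] p [0.5433 0.1001 0.1411] rot [-1.5611  0.0107 -1.9999]
[[-0.416, 0.013, 0.909], [-0.909, 0.006, -0.416], [-0.011, -1.0, 0.01]]
[  1.062132    73.46525771 -65.44217671]
```

View pics/w11.png

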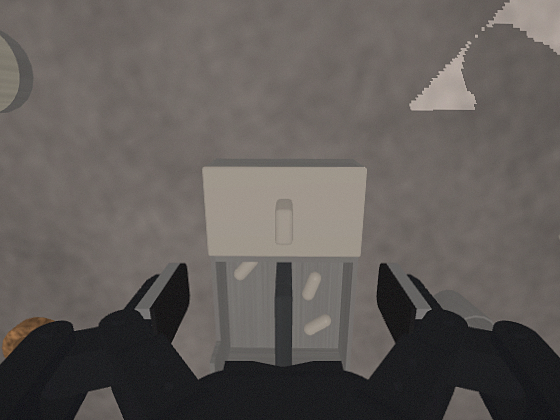

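Run:
```python
from tote import *
im=load('w11')
P=onplane(im,[[203,167.5],[366.5,168],[362,257],[208,256.5]],.050)
c,s=np.cos(np.radians(-24.6)),np.sin(np.radians(-24.6)); d=P[:,:2]-[.4843,.1268]
print(np.round(1000*np.c_[d@[c,s],d@[-s,c]],1))
```

```text
[[ 99.5  59.7]
 [ 99.4 -60. ]
 [ 28.5 -61.6]
 [ 28.3  60.7]]
```

Emit:
{"fn": "step_arm", "kwargs": {"series": "0 0 -22 0;0 0 -22 0;0 0 -21 0;0 0 0 0;0 0 0 0"}}

```text
t: 17.7
eef_pos: [0.481, 0.1279, 0.1371]
ee_rot: [-1.566, 0.007, -1.998]
ft_force: [0.1, 0.4, 0.1]
finger_gap: 1.001
```

```bash
python3 -c "
from h import *
s=st(); R=Rn.from_euler('xyz',s['ee_rot']).as_matrix()
print(1000*R.T@(np.array([.4843,.1268,.067])-s['eef_pos']))
im=snap('wrist','w12')"
```

```text
t 17.7 q [-1.275  0.739  1.321  2.056 -0.855  1.052 -1.523] p [0.481  0.1279 0.1371] rot [-1.5664  0.0068 -1.9984]
[[-0.415, 0.007, 0.91], [-0.91, 0.004, -0.415], [-0.007, -1.0, 0.004]]
[ 0.11763122 70.09497512  3.18615125]
```

View pics/w12.png

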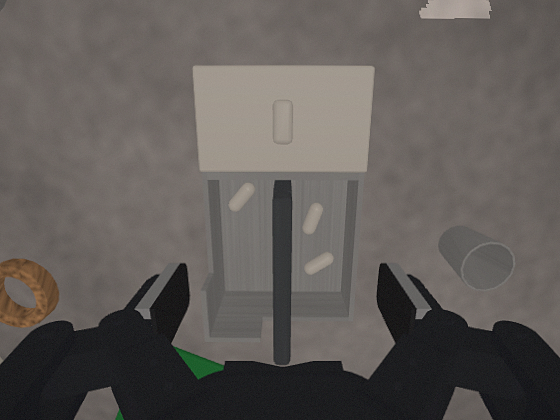

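Emit:
{"fn": "step_arm", "kwargs": {"series": "0 25 4 0;0 25 0 0;0 20 0 0;0 0 0 0"}}

```text
t: 18.08
eef_pos: [0.4853, 0.1248, 0.065]
ee_rot: [-1.568, 0.004, -2.001]
ft_force: [-1.2, -0.5, 0.5]
finger_gap: 1.002
```

Emit:
{"fn": "step_arm", "kwargs": {"series": "0 0 0 0;0 0 0 0;0 0 0 0;0 0 0 0;0 0 0 0;0 0 0 0;0 0 0 0;0 0 0 0", "hand": 0, "newtons": 110}}

```text
t: 18.75
eef_pos: [0.4873, 0.1261, 0.0689]
ee_rot: [-1.564, 0.009, -2.0]
ft_force: [-0.9, 1.2, 5.7]
finger_gap: 0.121
```

```bash
python3 -c "
from h import *
s=st(); R=Rn.from_euler('xyz',s['ee_rot']).as_matrix()
print(1000*R.T@(np.array([.4843,.1268,.067])-s['eef_pos']))
im=snap('wrist','w13')"
```

```text
t 18.75 q [-1.174  0.815  1.175  2.082 -0.981  0.946 -1.442] p [0.4873 0.1261 0.0689] rot [-1.564   0.009  -1.9996]
[[-0.416, 0.01, 0.909], [-0.909, 0.005, -0.416], [-0.009, -1.0, 0.007]]
[ 0.6350844   1.91551678 -2.9895533 ]
```

View pics/w13.png

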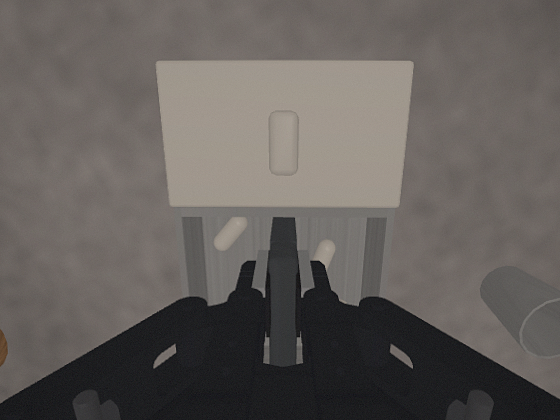

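Emit:
{"fn": "step_arm", "kwargs": {"series": "0 -5 0 0;0 -10 0 0;0 -15 0 0;0 -15 0 0;0 -10 0 0;0 -5 0 0;0 0 0 0"}}

```text
t: 19.38
eef_pos: [0.4867, 0.1258, 0.1291]
ee_rot: [-1.563, 0.009, -2.0]
ft_force: [0.6, 1.0, -4.4]
finger_gap: 0.115
```

```bash
python3 -c "
from h import *
s=st(); print(s['ft_force'],s['torque'])
im=snap('wrist','w14')"
```

```text
t 19.38 q [-1.251  0.748  1.297  2.053 -0.87   1.037 -1.512] p [0.4867 0.1258 0.1291] rot [-1.5634  0.0091 -1.9997]
[[-0.416, 0.01, 0.909], [-0.909, 0.005, -0.416], [-0.009, -1.0, 0.007]]
[ 0.60323973  1.02080405 -4.39629403] [ 0.01353922  0.01613875 -0.03093596]
```

View pics/w14.png

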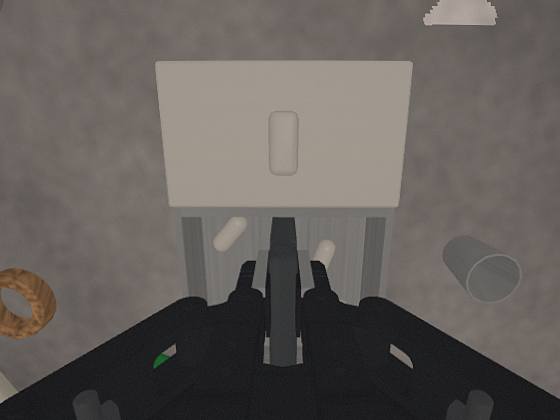

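Emit:
{"fn": "step_arm", "kwargs": {"series": "0 -10 0 0;0 -20 0 0;0 -30 0 0;0 -35 0 0;0 -35 0 0;0 -35 0 0;0 -35 0 0;0 -35 0 0;0 -35 0 0;0 -30 0 0;0 -20 0 0;0 -10 0 0"}}

```text
t: 20.43
eef_pos: [0.484, 0.123, 0.4605]
ee_rot: [-1.564, 0.011, -2.001]
ft_force: [-0.4, -0.4, -4.8]
finger_gap: 0.123
```

Emit:
{"fn": "step_arm", "kwargs": {"series": "0 0 0 -2;0 0 0 -4;0 0 0 -6;0 0 0 -6;0 0 0 -6;0 0 0 -6;0 0 0 -6;0 0 0 -6;0 0 0 -6;0 0 0 -6;0 0 0 -6;0 0 0 -6"}}

```text
t: 21.43
eef_pos: [0.4824, 0.1234, 0.4567]
ee_rot: [-1.564, -0.002, -0.844]
ft_force: [0.6, 1.0, -4.9]
finger_gap: 0.118
```

Emit:
{"fn": "step_arm", "kwargs": {"series": "0 0 0 -6;0 0 0 -6;0 0 0 -4;0 0 0 -2;0 0 0 0;0 0 0 0"}}

```text
t: 21.93
eef_pos: [0.4827, 0.1235, 0.4571]
ee_rot: [-1.564, -0.005, -0.536]
ft_force: [-0.0, 0.1, -4.5]
finger_gap: 0.118
```

```bash
python3 -c "
from h import *
s=st(); print(s['ft_force'],s['torque'])
im=snap('wrist','w15');snap('scene','s1')"
```

```text
t 21.93 q [-1.455  0.072  1.236  1.623 -0.069  1.488 -0.75 ] p [0.4827 0.1235 0.4571] rot [-1.5644 -0.0046 -0.5361]
[[0.86, 0.007, 0.511], [-0.511, 0.003, 0.86], [0.005, -1.0, 0.006]]
[-0.03821525  0.140033   -4.49195922] [-0.03350064  0.04313293  0.00031972]
```

View pics/w15.png

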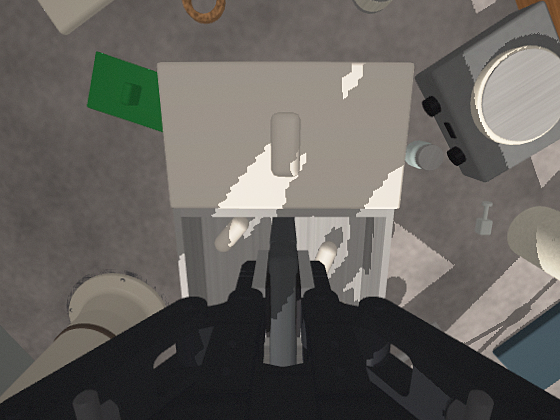

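View pics/s1.png

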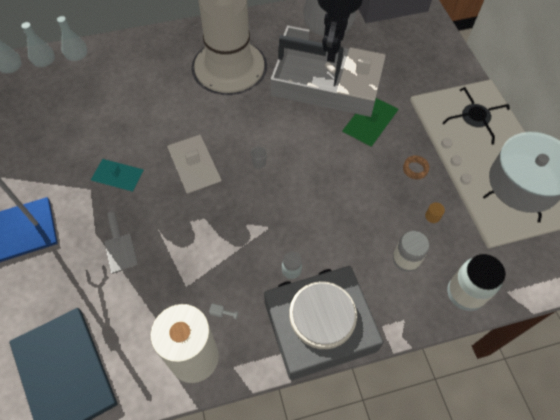

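Emit:
{"fn": "step_arm", "kwargs": {"series": "6 -6 6 0;12 -12 12 0;15 -18 15 0;15 -18 15 0;15 -18 15 0;15 -18 15 0;12 -15 12 0;6 -10 6 0;0 -5 0 0;0 0 0 0"}}

```text
t: 22.87
eef_pos: [0.6143, 0.157, 0.5793]
ee_rot: [-1.564, -0.007, -0.535]
ft_force: [-0.2, -0.4, -4.6]
finger_gap: 0.114
```

```bash
python3 -c "
from h import *
s=st(); print(s['ft_force'],s['torque'])"
```

```text
t 22.87 q [-0.885  0.498  1.115  0.993 -0.47   1.87  -0.512] p [0.6143 0.157  0.5793] rot [-1.5639 -0.0067 -0.5351]
[[0.86, 0.009, 0.51], [-0.51, 0.003, 0.86], [0.007, -1.0, 0.007]]
[-0.16160523 -0.39483038 -4.56240763] [-0.06881848  0.06646995 -0.04950769]
```

Emit:
{"fn": "step_arm", "kwargs": {"series": "0 -15 0 0;0 -25 0 0;0 -30 0 0;0 -30 0 0;0 -30 0 0;0 -30 0 0;0 -30 0 0;0 -30 0 0"}}

```text
t: 23.53
eef_pos: [0.601, 0.1566, 0.6652]
ee_rot: [-1.552, -0.007, -0.522]
ft_force: [-1.0, 2.3, -3.7]
finger_gap: 0.124
```

```bash
python3 -c "
from h import *
s=st(); print(s['ft_force'],s['torque'])"
```

```text
t 23.53 q [-0.372  0.392  0.155  0.721 -0.074  2.014 -0.783] p [0.601  0.1566 0.6652] rot [-1.5524 -0.0074 -0.5216]
[[0.867, 0.016, 0.498], [-0.498, 0.012, 0.867], [0.007, -1.0, 0.018]]
[-0.98162716  2.3413509  -3.67796671] [0.13022861 0.1138196  0.00862051]
```

Emit:
{"fn": "step_arm", "kwargs": {"series": "0 -35 0 0;0 -35 0 0;0 -35 0 0;0 -35 0 0;0 -35 0 0;0 -35 0 0;0 -35 0 0;0 -35 0 0"}}

```text
t: 24.2
eef_pos: [0.5304, 0.1338, 0.7869]
ee_rot: [-1.406, -0.159, -0.543]
ft_force: [0.2, -0.1, -4.9]
finger_gap: 0.12
```

```bash
python3 -c "
from h import *
s=st(); print(s['ft_force'],s['torque']); snap('wrist','w16')"
```

```text
t 24.2 q [-0.495  0.194  0.295  0.711 -0.076  2.015 -0.782] p [0.5304 0.1338 0.7869] rot [-1.4057 -0.159  -0.5433]
[[0.845, 0.219, 0.488], [-0.51, 0.06, 0.858], [0.158, -0.974, 0.162]]
[ 0.15102328 -0.0851817  -4.87085316] [-0.16553941  0.48344407  0.05278559]
```

View pics/w16.png

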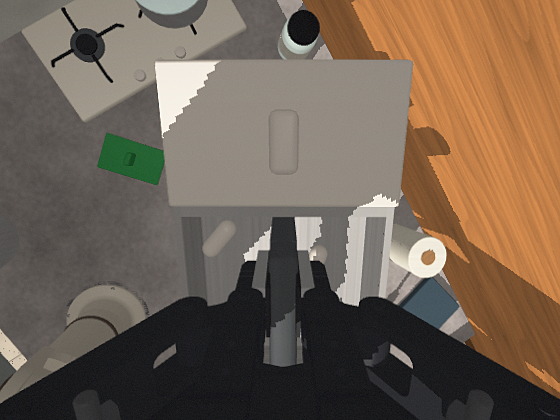

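Emit:
{"fn": "step_arm", "kwargs": {"series": "0 -35 0 0;0 -35 0 0;0 -35 0 0;0 -35 0 0;0 -35 0 0;0 -35 0 0;0 -35 0 0;0 -35 0 0"}}

```text
t: 24.92
eef_pos: [0.442, 0.1134, 0.8846]
ee_rot: [-1.256, -0.291, -0.567]
ft_force: [0.2, 0.0, -4.1]
finger_gap: 0.122
```

```bash
python3 -c "
from h import *
s=st(); print(s['ft_force'],s['torque']); snap('wrist','w17')"
```

```text
t 24.92 q [-0.865 -0.01   0.534  0.71   0.027  2.015 -0.833] p [0.442  0.1134 0.8846] rot [-1.2557 -0.2907 -0.5667]
[[0.808, 0.396, 0.435], [-0.514, 0.115, 0.85], [0.287, -0.911, 0.297]]
[ 0.24783125  0.02536577 -4.09978664] [-0.26969331  0.9305118  -0.00383273]
```

View pics/w17.png

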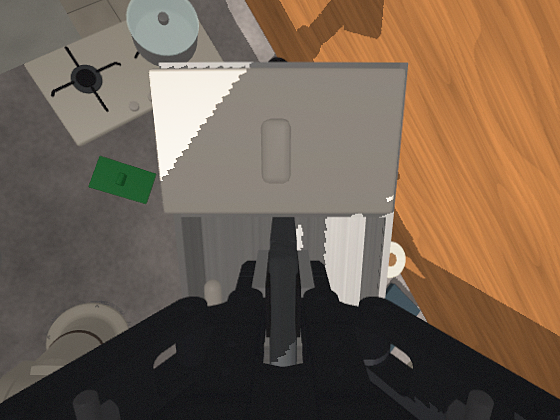

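Emit:
{"fn": "step_arm", "kwargs": {"series": "0 -30 0 0;0 -30 0 0;0 -20 0 0;0 0 0 0;0 0 0 0;0 0 0 0;0 0 0 0;0 0 0 0;0 0 0 0;0 0 0 0;0 0 0 0;0 0 0 0"}}

```text
t: 25.97
eef_pos: [0.4268, 0.1038, 0.8986]
ee_rot: [-1.23, -0.311, -0.583]
ft_force: [0.4, 1.1, -3.5]
finger_gap: 0.122
```

```bash
python3 -c "
from h import *
s=st(); print(s['ft_force'],s['torque'],s['joint_vel'].round(3)); snap('wrist','w18');snap('scene','s2');snap('top','t2')
a=load('s2')['frame'][:,:,::-1]; b=load('t2')['frame'][:,:,::-1]
cv2.imwrite('pics/st.png',np.vstack([cv2.resize(a,(400,300)),cv2.resize(b,(400,300))]))"
```

```text
t 25.97 q [-0.386 -0.027  0.068  0.697  0.022  2.015 -0.833] p [0.4268 0.1038 0.8986] rot [-1.2299 -0.3106 -0.583 ]
[[0.795, 0.425, 0.434], [-0.524, 0.121, 0.843], [0.306, -0.897, 0.318]]
[ 0.3508543   1.05707146 -3.45498979] [-0.2758143   0.94764498  0.01073796] [ 0.014 -0.002 -0.006  0.001 -0.001 -0.    -0.01 ]
```

View pics/w18.png

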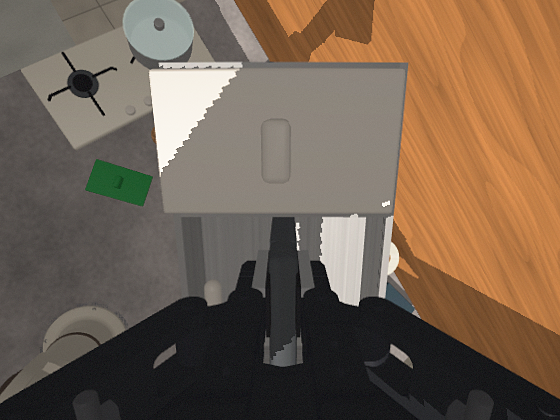

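View pics/st.png

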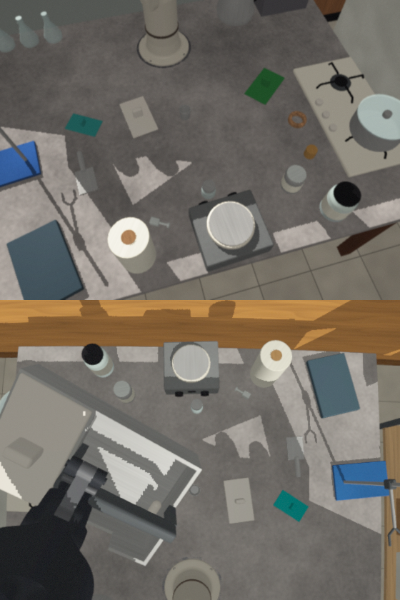

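Run:
```python
from h import *
b=load('t2')['frame'][:,:,::-1]; cv2.imwrite('pics/t2c.png',cv2.resize(b[80:380,0:300],(800,600),interpolation=cv2.INTER_CUBIC)[:, :])
im=load('w18'); s=im['state']; R=Rn.from_euler('xyz',s['ee_rot']).as_matrix()
# tote frame in tool: grip tool pos z-offset; tote x=tool z, tote y=-tool x, tote z=-tool y
def T(L): 
    L=np.array(L,float)/1000; tool=np.c_[-L[:,1],0.069-L[:,2],L[:,0]-.003]; return tool@R.T+s['eef_pos']
L=[[28,56,45],[28,-56,45],[-96,56,4],[-96,50,10],[-40,50,10],[-20,50,10],[0,50,10],[22,50,10],[22,56,45],[100,60,45],[100,-60,45]]
for l,p in zip(L,proj(im,T(L))): print(l,p.round(0))
t=load('t2')
for l,p in zip(L,proj(t,T(L))): print('top',l,p.round(0), ((p-[0,80])*[800/300,2]).round())
```

```text
[28, 56, 45] [178. 205.]
[28, -56, 45] [385. 205.]
[-96, 56, 4] [210. 343.]
[-96, 50, 10] [216. 349.]
[-40, 50, 10] [211. 283.]
[-20, 50, 10] [209. 257.]
[0, 50, 10] [207. 230.]
[22, 50, 10] [205. 198.]
[22, 56, 45] [179. 215.]
[100, 60, 45] [156.  60.]
[100, -60, 45] [407.  60.]
top [28, 56, 45] [ 58. 278.] [156. 396.]
top [28, -56, 45] [123. 155.] [329. 149.]
top [-96, 56, 4] [203. 314.] [541. 467.]
top [-96, 50, 10] [206. 313.] [549. 465.]
top [-40, 50, 10] [150. 286.] [400. 413.]
top [-20, 50, 10] [129. 277.] [343. 393.]
top [0, 50, 10] [107. 266.] [286. 373.]
top [22, 50, 10] [ 83. 255.] [221. 349.]
top [22, 56, 45] [ 66. 281.] [176. 403.]
top [100, 60, 45] [-36. 239.] [-96. 317.]
top [100, -60, 45] [26. 94.] [70. 28.]
```

View pics/t2c.png

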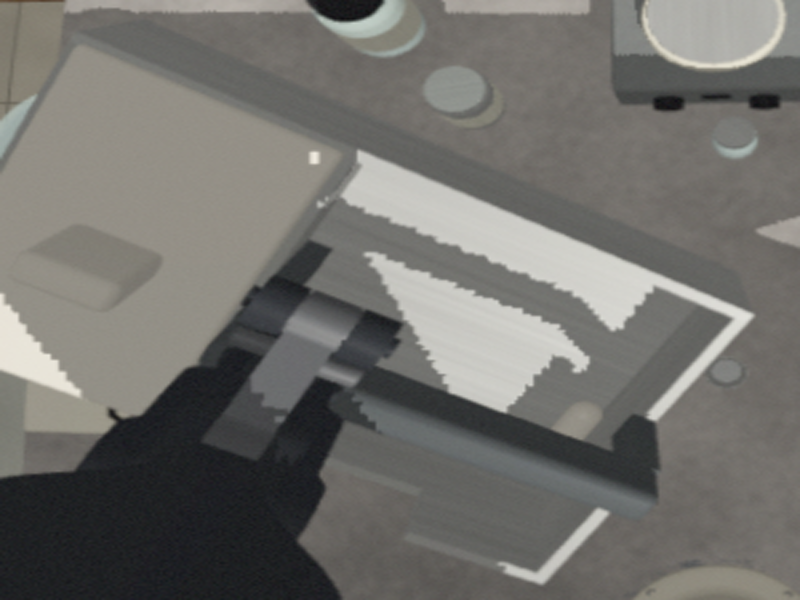

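```bash
cat > inv.py <<'E'
from h import *
def inv(fn,uvs,z=10.,xoff=.003,zo=.069,st_=None):
    im=load(fn); s=st_ or im['state']; R=Rn.from_euler('xyz',s['ee_rot']).as_matrix()
    o,D=ray(im,uvs); o=(o-s['eef_pos'])@R; D=D@R
    ot=np.array([o[2]+xoff,-o[0],zo-o[1]])*1000; Dt=np.c_[D[:,2],-D[:,0],-D[:,1]]
    return ot+Dt*((z-ot[2])/Dt[:,2])[:,None]
E
python3 - <<'E'
from inv import *
c=lambda p: np.array(p)/[800/300,2]+[0,80]-.3
w=load('w18')['state']
print(inv('t2',c([[552,432],[578,418],[603,408],[750,318],[655,415]]),10,st_=w))
print(inv('t2',c([[750,318],[655,415],[358,152]]),45,st_=w), inv('t2',c([[540,580]]),72,st_=w))
print(inv('w18',np.array([[213,282],[213,290],[205,295],[221,295]]),10))
f=load('w18')['frame'][:,:,::-1]; cv2.imwrite('pics/c20.png',cv2.convertScaleAbs(cv2.resize(f[200:390,160:410],None,fx=3.2,fy=3.1,interpolation=cv2.INTER_CUBIC),alpha=2.,beta=0))
E
```

```text
[[ -87.67845642   33.9558774    10.        ]
 [ -91.61010356   23.4416274    10.        ]
 [ -96.2504722    14.95521656   10.        ]
 [-114.83107724  -46.53856099   10.        ]
 [-113.22996369    9.55562681   10.        ]]
[[-102.15093023  -57.79260681   45.        ]
 [-100.71993716   -7.65850237   45.        ]
 [  21.45930482  -59.06077333   45.        ]] [[-100.68701233   59.92017955   72.        ]]
[[-39.09093315  48.36903794  10.        ]
 [-45.49020038  48.78299435  10.        ]
 [-49.56531474  54.7711981   10.        ]
 [-49.52954599  43.32589378  10.        ]]
```

View pics/c20.png

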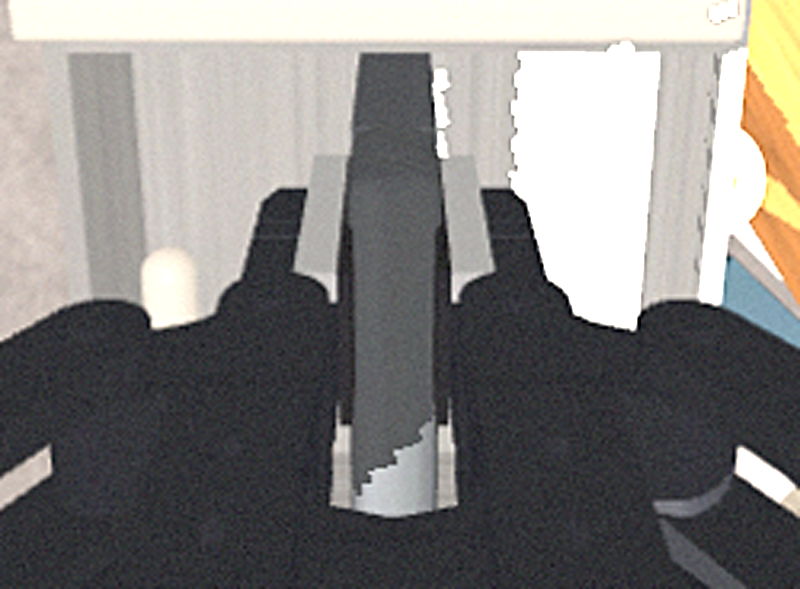

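The tote is up and tilted 26° straight towards the corner, and the lid is still on. One bar lies along the -x wall with its visible end at (578,418) in the top crop. Another lies on the +y wall with its near end at about x = -40. The fingers hide the corner from the wrist camera, and the tote is too high for the scene view. I'll come back down along the tool axis, which keeps the tilt, so that the fixed cameras can see in.

Emit:
{"fn": "step_arm", "kwargs": {"series": "0 8 0 0;-1 16 -1 0;-1 24 -1 0;-2 32 -2 0;-2 32 -2 0;-2 32 -2 0;-2 32 -2 0;-2 32 -2 0;-2 32 -2 0;-2 32 -2 0;-1 24 -1 0;0 12 0 0"}}

```text
t: 27.12
eef_pos: [0.5364, 0.1346, 0.6065]
ee_rot: [-1.236, -0.306, -0.583]
ft_force: [-1.1, 0.4, -5.3]
finger_gap: 0.115
```

Emit:
{"fn": "step_arm", "kwargs": {"series": "0 0 0 0;0 0 0 0;0 0 0 0"}}

```text
t: 27.37
eef_pos: [0.5371, 0.1349, 0.6142]
ee_rot: [-1.227, -0.313, -0.585]
ft_force: [-0.2, 0.2, -3.7]
finger_gap: 0.12
```

Run:
```python
from h import *
s=st(); print(s['ft_force'],s['torque']); snap('scene','s3');snap('top','t3');snap('wrist','w19')
R=Rn.from_euler('xyz',s['ee_rot']).as_matrix()
L=np.array([[-96,56,4],[-96,-56,45],[22,56,45],[22,-56,45],[-100,60,72]])/1000
P=np.c_[-L[:,1],0.069-L[:,2],L[:,0]-.003]@R.T+s['eef_pos']
print(proj(load('s3'),P).round(),proj(load('t3'),P).round())
```

```text
t 27.37 q [-0.374 -0.139  0.06   1.52   0.026  1.3   -0.844] p [0.5371 0.1349 0.6142] rot [-1.2269 -0.3129 -0.5852]
[[0.793, 0.428, 0.434], [-0.526, 0.121, 0.842], [0.308, -0.896, 0.321]]
[-0.15459757  0.18799852 -3.74840675] [-0.28381295  0.89945765  0.03990969]
[[316.  39.]
 [294.  42.]
 [379.   8.]
 [368.  34.]
 [307.   0.]] [[216. 215.]
 [254. 164.]
 [144. 187.]
 [182. 121.]
 [216. 235.]]
```

View pics/s3.png

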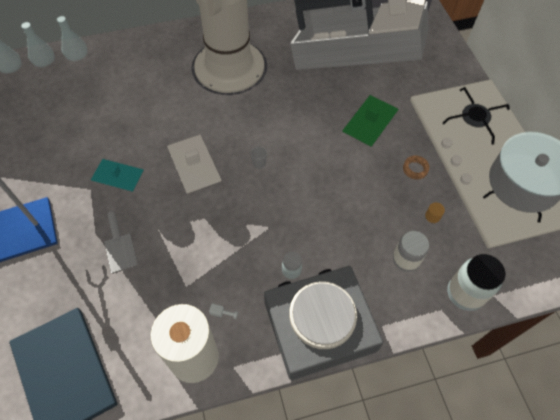

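View pics/t3.png

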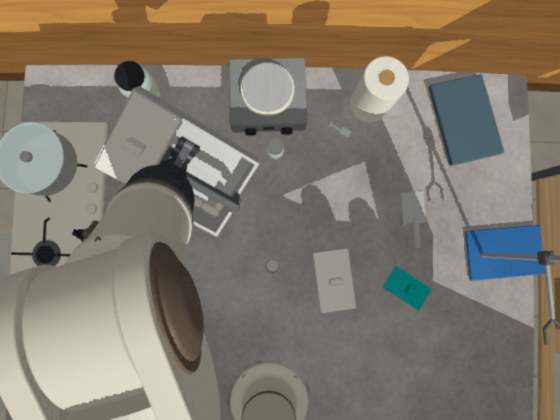

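Run:
```python
from h import *
a=load('t3')['frame'][150:250,130:270,::-1]; b=load('s3')['frame'][0:75,280:440,::-1]
cv2.imwrite('pics/z1.png',cv2.convertScaleAbs(cv2.resize(a,None,fx=5.6,fy=5.6,interpolation=cv2.INTER_CUBIC),alpha=1.4))
cv2.imwrite('pics/z2.png',cv2.convertScaleAbs(cv2.resize(b,None,fx=5,fy=6,interpolation=cv2.INTER_CUBIC),alpha=1.3))
```

```text
(no output)
```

View pics/z1.png

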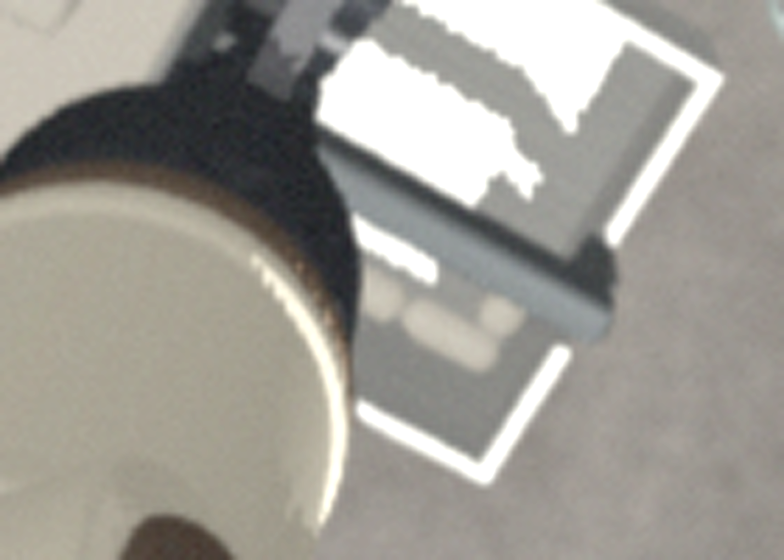

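View pics/z2.png

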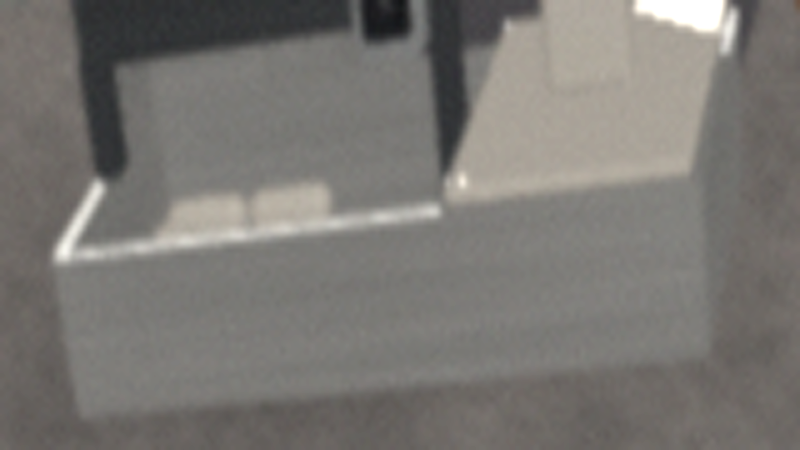

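Run:
```python
from inv import *
w=load('w19')['state']
c=lambda p: np.array(p)/5.6+[130,150]-.4
print(inv('t3',c([[405,312],[498,362],[452,337],[372,297],[402,310],[503,312],[485,310],[522,315]]),10,st_=w).round(1))
print(inv('t3',c([[484,478]]),72,st_=w))
d=lambda p: np.array(p)/[5,6]+[280,0]-.4
print(inv('s3',d([[248,210],[165,215],[330,200]]),10,st_=w).round(1), inv('s3',d([[60,255]]),72,st_=w))
```

```text
[[-68.5  51.   10. ]
 [-98.6  50.9  10. ]
 [-83.6  50.9  10. ]
 [-58.4  51.8  10. ]
 [-67.5  50.9  10. ]
 [-92.1  37.   10. ]
 [-87.5  39.1  10. ]
 [-97.2  35.   10. ]]
[[-100.1243231    59.41285147   72.        ]]
[[ -69.6   53.8   10. ]
 [-101.6   58.8   10. ]
 [ -39.8   52.9   10. ]] [[ -74.36682325 -124.53455226   72.        ]]
```

All three bars are against the corner walls, but two of them lie end to end along the +y wall. The outer one's centre is about 44 mm from the corner. I'll regroup them more tightly by turning the tote about its own normal, so that "downhill" swings to -x and back.

Emit:
{"fn": "step_arm", "kwargs": {"series": "0 0 0 4;0 0 0 7;0 0 0 7;0 0 0 7;0 0 0 7;0 0 0 7;0 0 0 7;0 0 0 6;0 0 0 3;0 0 0 0;0 0 0 0;0 0 0 0"}}

```text
t: 28.52
eef_pos: [0.5368, 0.1349, 0.6124]
ee_rot: [-1.12, 0.085, -1.469]
ft_force: [0.9, 0.7, -5.2]
finger_gap: 0.115
```

Run:
```python
from h import *
s=st(); snap('scene','s4');snap('top','t4')
a=load('t4')['frame'][120:260,100:280,::-1]; b=load('s4')['frame'][0:110,260:440,::-1]
cv2.imwrite('pics/z3.png',np.vstack([cv2.convertScaleAbs(cv2.resize(a,(540,420),interpolation=cv2.INTER_CUBIC),alpha=1.4),cv2.convertScaleAbs(cv2.resize(b,(540,180*2-30),interpolation=cv2.INTER_CUBIC),alpha=1.3)])[:600+150])
```

```text
t 28.52 q [-0.291 -0.136 -0.009  1.521  0.01   1.299 -1.79 ] p [0.5368 0.1349 0.6124] rot [-1.1199  0.0851 -1.4689]
[[0.101, 0.426, 0.899], [-0.991, 0.12, 0.055], [-0.085, -0.897, 0.434]]
```

View pics/z3.png

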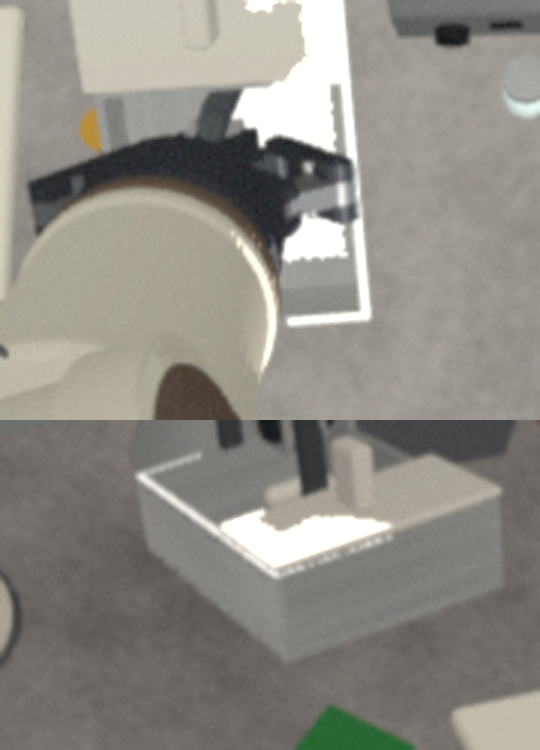

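Emit:
{"fn": "step_arm", "kwargs": {"series": "0 0 0 -4;0 0 0 -7;0 0 0 -7;0 0 0 -7;0 0 0 -7;0 0 0 -7;0 0 0 -7;0 0 0 -6;0 0 0 -3;0 0 0 0;0 0 0 0;0 0 0 0"}}

```text
t: 29.62
eef_pos: [0.5368, 0.1349, 0.6118]
ee_rot: [-1.229, -0.31, -0.586]
ft_force: [-0.7, -0.2, -5.4]
finger_gap: 0.122
```

Emit:
{"fn": "step_arm", "kwargs": {"series": "0 0 0 0;0 0 0 0;0 0 0 0;0 0 0 0;0 0 0 0;0 0 0 0;0 0 0 0"}}

```text
t: 30.2
eef_pos: [0.5368, 0.1349, 0.6117]
ee_rot: [-1.23, -0.311, -0.584]
ft_force: [0.7, -0.0, -3.7]
finger_gap: 0.122
```

Run:
```python
from h import *
s=st(); snap('scene','s5');snap('top','t5');snap('wrist','w20')
a=load('t5')['frame'][150:250,130:270,::-1]; b=load('s5')['frame'][0:75,280:440,::-1]
cv2.imwrite('pics/z4.png',np.vstack([cv2.convertScaleAbs(cv2.resize(a,(476,340),interpolation=cv2.INTER_CUBIC),alpha=1.4),cv2.convertScaleAbs(cv2.resize(b,(476,224),interpolation=cv2.INTER_CUBIC),alpha=1.3)]))
```

```text
t 30.2 q [-0.374 -0.139  0.06   1.524  0.026  1.299 -0.844] p [0.5368 0.1349 0.6117] rot [-1.2297 -0.3107 -0.5843]
[[0.794, 0.425, 0.435], [-0.525, 0.12, 0.842], [0.306, -0.897, 0.319]]
```

View pics/z4.png

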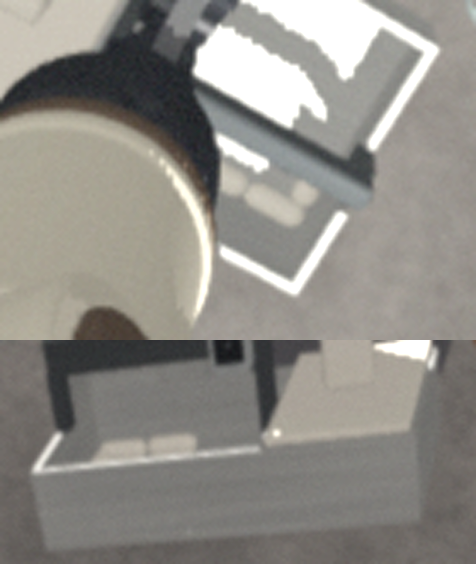

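View pics/w20.png

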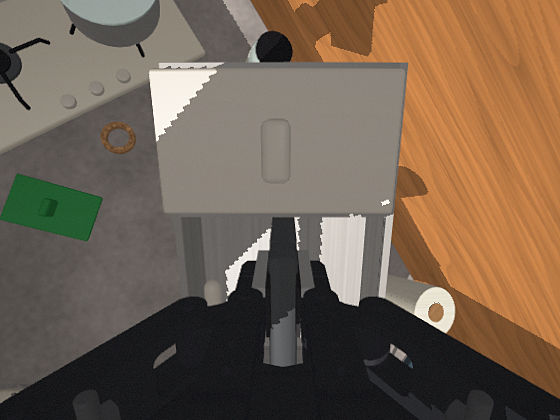

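The arrangement is unchanged: the third bar props the other two. I'll swing further, about 75°, so that the outer bar rolls off the wall.

Emit:
{"fn": "step_arm", "kwargs": {"series": "0 0 0 5;0 0 0 7;0 0 0 7;0 0 0 7;0 0 0 7;0 0 0 7;0 0 0 7;0 0 0 7;0 0 0 7;0 0 0 7;0 0 0 7;0 0 0 0"}}

```text
t: 31.35
eef_pos: [0.5368, 0.1349, 0.6117]
ee_rot: [-1.173, 0.232, -1.797]
ft_force: [-0.1, -0.1, -4.4]
finger_gap: 0.121
```

Emit:
{"fn": "step_arm", "kwargs": {"series": "0 0 0 0;0 0 0 -5;0 0 0 -7;0 0 0 -7;0 0 0 -7;0 0 0 -7;0 0 0 -7;0 0 0 -7;0 0 0 -7;0 0 0 -7;0 0 0 -7;0 0 0 -7"}}

```text
t: 32.35
eef_pos: [0.5368, 0.1349, 0.6118]
ee_rot: [-1.233, -0.314, -0.574]
ft_force: [-0.5, -0.7, -5.2]
finger_gap: 0.121
```

Emit:
{"fn": "step_arm", "kwargs": {"series": "0 0 0 0;0 0 0 0;0 0 0 0;0 0 0 0;0 0 0 0;0 0 0 0;0 0 0 0;0 0 0 0;0 0 0 0;0 0 0 0;0 0 0 0;0 0 0 0"}}

```text
t: 33.35
eef_pos: [0.5369, 0.1349, 0.6118]
ee_rot: [-1.23, -0.311, -0.584]
ft_force: [0.8, 0.5, -4.3]
finger_gap: 0.116
```

Run:
```python
from h import *
s=st(); snap('scene','s6');snap('top','t6');snap('wrist','w21')
a=load('t6')['frame'][150:250,130:270,::-1]; b=load('s6')['frame'][0:75,280:440,::-1]
cv2.imwrite('pics/z5.png',np.vstack([cv2.convertScaleAbs(cv2.resize(a,(476,340),interpolation=cv2.INTER_CUBIC),alpha=1.4),cv2.convertScaleAbs(cv2.resize(b,(476,224),interpolation=cv2.INTER_CUBIC),alpha=1.3)]))
```

```text
t 33.35 q [-0.374 -0.138  0.06   1.524  0.026  1.299 -0.844] p [0.5369 0.1349 0.6118] rot [-1.2297 -0.3107 -0.5843]
[[0.794, 0.425, 0.435], [-0.525, 0.12, 0.842], [0.306, -0.897, 0.319]]
```

View pics/z5.png

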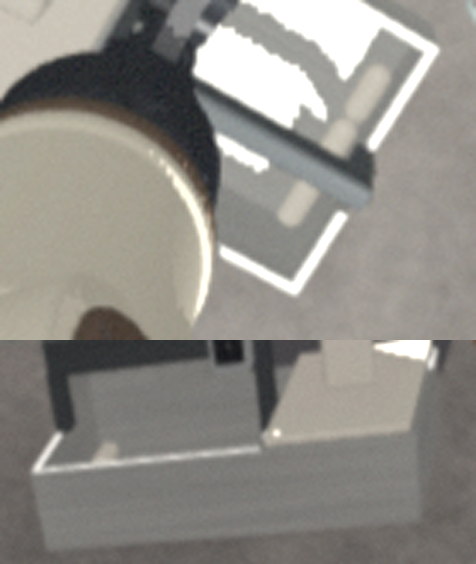

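View pics/w21.png

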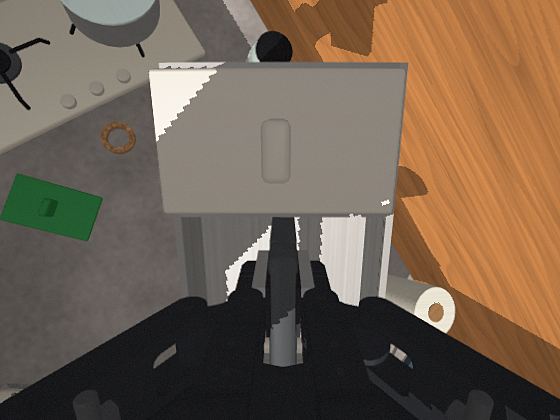

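That overshot: all three bars now lie in a line along the -x wall. I'll use a shorter swing the other way, with "downhill" just past +y, so that the chain buckles off the wall into the corner.

Emit:
{"fn": "step_arm", "kwargs": {"series": "0 0 0 -6;0 0 0 -7;0 0 0 -7;0 0 0 -7;0 0 0 -7;0 0 0 -7;0 0 0 -7;0 0 0 -7;0 0 0 -5;0 0 0 0;0 0 0 0"}}

```text
t: 34.42
eef_pos: [0.5368, 0.135, 0.6118]
ee_rot: [-1.687, -0.444, 0.54]
ft_force: [0.0, 0.1, -3.9]
finger_gap: 0.121
```

Run:
```python
from h import *
s=st(); snap('top','t7')
a=load('t7')['frame'][100:270,90:280,::-1]
cv2.imwrite('pics/z6.png',cv2.convertScaleAbs(cv2.resize(a,(570,510),interpolation=cv2.INTER_CUBIC),alpha=1.4))
```

```text
t 34.42 q [-0.467 -0.143  0.137  1.526  0.044  1.3    0.186] p [0.5368 0.135  0.6118] rot [-1.6865 -0.4435  0.5405]
[[0.775, 0.425, -0.469], [0.465, 0.12, 0.877], [0.429, -0.897, -0.104]]
```

View pics/z6.png

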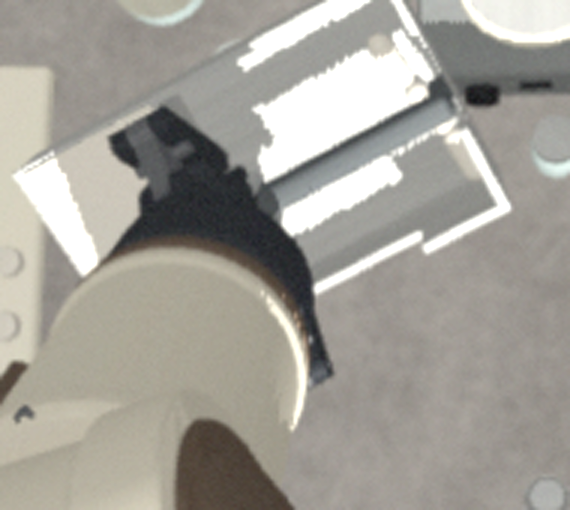

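Emit:
{"fn": "step_arm", "kwargs": {"series": "0 0 0 0;0 0 0 0;0 0 0 5;0 0 0 7;0 0 0 7;0 0 0 7;0 0 0 7;0 0 0 7;0 0 0 7;0 0 0 7;0 0 0 6;0 0 0 0"}}

```text
t: 35.47
eef_pos: [0.5369, 0.1348, 0.6118]
ee_rot: [-1.228, -0.309, -0.589]
ft_force: [-0.6, -0.0, -3.7]
finger_gap: 0.12
```

Emit:
{"fn": "step_arm", "kwargs": {"series": "0 0 0 0;0 0 0 0;0 0 0 0;0 0 0 0;0 0 0 0;0 0 0 0;0 0 0 0;0 0 0 0"}}

```text
t: 36.13
eef_pos: [0.5368, 0.1349, 0.6117]
ee_rot: [-1.23, -0.311, -0.584]
ft_force: [0.6, -0.8, -4.6]
finger_gap: 0.119
```

Run:
```python
from h import *
s=st(); snap('scene','s8');snap('top','t8');snap('wrist','w22')
a=load('t8')['frame'][150:250,130:270,::-1]; b=load('s8')['frame'][0:75,280:440,::-1]
cv2.imwrite('pics/z7.png',np.vstack([cv2.convertScaleAbs(cv2.resize(a,(476,340),interpolation=cv2.INTER_CUBIC),alpha=1.4),cv2.convertScaleAbs(cv2.resize(b,(476,224),interpolation=cv2.INTER_CUBIC),alpha=1.3)]))
```

```text
t 36.13 q [-0.374 -0.139  0.059  1.524  0.026  1.299 -0.844] p [0.5368 0.1349 0.6117] rot [-1.2298 -0.3108 -0.5839]
[[0.794, 0.425, 0.434], [-0.525, 0.12, 0.843], [0.306, -0.897, 0.318]]
```

View pics/z7.png

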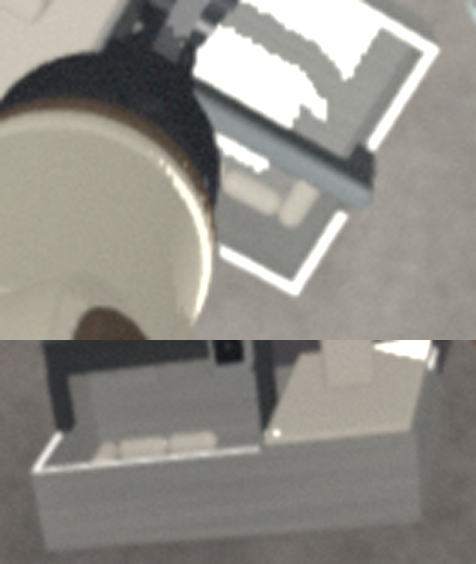

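View pics/w22.png

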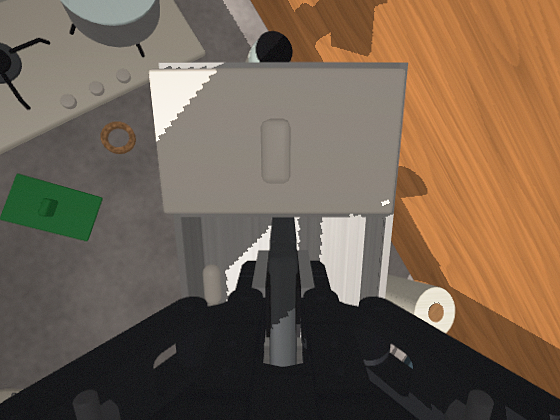

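Two bars are now in line along +y again, with one along -x in the corner. I'll use an intermediate swing of 65° towards -x so that those two roll side by side behind the corner bar.

Emit:
{"fn": "step_arm", "kwargs": {"series": "0 0 0 5;0 0 0 7;0 0 0 7;0 0 0 7;0 0 0 7;0 0 0 7;0 0 0 7;0 0 0 7;0 0 0 7;0 0 0 4;0 0 0 0;0 0 0 0"}}

```text
t: 37.28
eef_pos: [0.5369, 0.1348, 0.6117]
ee_rot: [-1.14, 0.159, -1.628]
ft_force: [0.4, -0.2, -4.7]
finger_gap: 0.119
```

Emit:
{"fn": "step_arm", "kwargs": {"series": "0 0 0 -5;0 0 0 -7;0 0 0 -7;0 0 0 -7;0 0 0 -7;0 0 0 -7;0 0 0 -7;0 0 0 -7;0 0 0 -7;0 0 0 -4;0 0 0 0;0 0 0 0"}}

```text
t: 38.28
eef_pos: [0.5368, 0.135, 0.6117]
ee_rot: [-1.229, -0.31, -0.585]
ft_force: [-0.7, 0.4, -4.8]
finger_gap: 0.119
```

Emit:
{"fn": "step_arm", "kwargs": {"series": "0 0 0 0;0 0 0 0;0 0 0 0;0 0 0 0;0 0 0 0"}}

```text
t: 38.7
eef_pos: [0.5369, 0.1348, 0.6118]
ee_rot: [-1.23, -0.311, -0.585]
ft_force: [0.7, -0.3, -4.5]
finger_gap: 0.119
```

Run:
```python
from h import *
s=st(); snap('scene','s9');snap('top','t9');snap('wrist','w23')
a=load('t9')['frame'][150:250,130:270,::-1]; b=load('s9')['frame'][0:75,280:440,::-1]
cv2.imwrite('pics/z8.png',np.vstack([cv2.convertScaleAbs(cv2.resize(a,(476,340),interpolation=cv2.INTER_CUBIC),alpha=1.4),cv2.convertScaleAbs(cv2.resize(b,(476,224),interpolation=cv2.INTER_CUBIC),alpha=1.3)]))
```

```text
t 38.7 q [-0.373 -0.139  0.059  1.524  0.025  1.299 -0.844] p [0.5369 0.1348 0.6118] rot [-1.2296 -0.3107 -0.5846]
[[0.794, 0.425, 0.435], [-0.525, 0.12, 0.842], [0.306, -0.897, 0.319]]
```

View pics/z8.png

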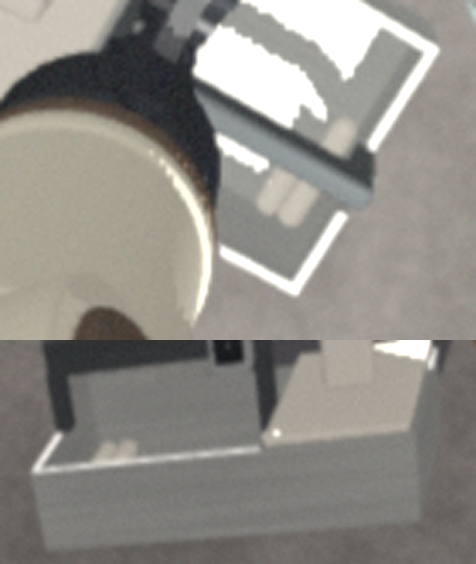

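View pics/w23.png

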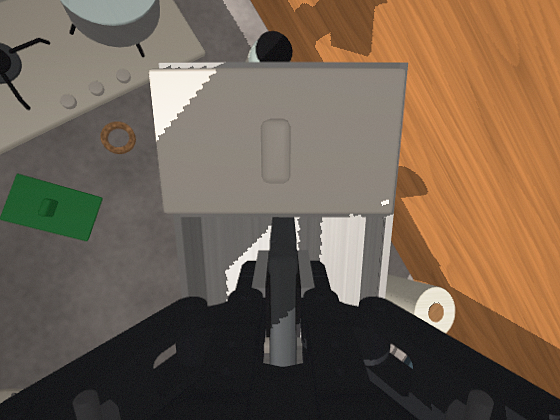

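Run:
```python
from inv import *
w=load('w23')['state']
c=lambda p: np.array(p)/3.4+[130,150]-.4
# E visible end, D1 ends, D2 ends
print(inv('t9',c([[345,122],[328,148],[283,222],[296,216],[263,210],[305,170]]),10,st_=w).round(1))
a=load('t9')['frame'][170:235,180:260,::-1]
cv2.imwrite('pics/z9.png',cv2.convertScaleAbs(cv2.resize(a,(800,650)[:2],interpolation=cv2.INTER_CUBIC)[:600],alpha=1.4))
```

```text
[[-90.2  -1.3  10. ]
 [-90.   13.6  10. ]
 [-90.6  56.   10. ]
 [-94.3  50.3  10. ]
 [-79.6  55.5  10. ]
 [-86.3  28.3  10. ]]
```

View pics/z9.png

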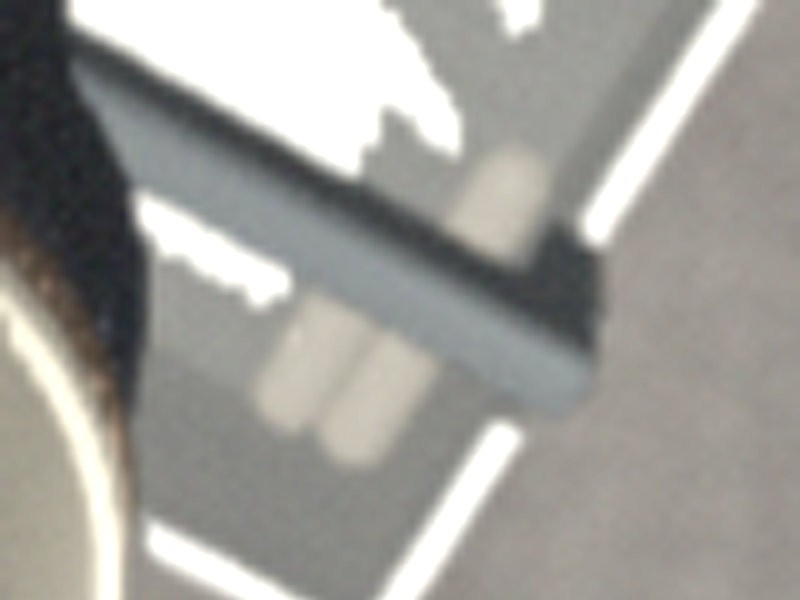

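The present state is as tight as the first gathering: two bars nested in the corner and the third 45 mm from it along -x. There is time for one more small swing towards +y, to wedge the third bar in beside the other two.

Emit:
{"fn": "step_arm", "kwargs": {"series": "0 0 0 -6;0 0 0 -7;0 0 0 -7;0 0 0 -7;0 0 0 -7;0 0 0 -7;0 0 0 -7;0 0 0 -4;0 0 0 0;0 0 0 0;0 0 0 0"}}

```text
t: 39.77
eef_pos: [0.5368, 0.1349, 0.6118]
ee_rot: [-1.62, -0.455, 0.386]
ft_force: [0.4, 0.1, -4.7]
finger_gap: 0.121
```

Run:
```python
from h import *
s=st(); snap('top','t10')
a=load('t10')['frame'][110:210,180:280,::-1]
cv2.imwrite('pics/z10.png',cv2.convertScaleAbs(cv2.resize(a,(600,600),interpolation=cv2.INTER_CUBIC),alpha=1.3))
```

```text
t 39.77 q [-0.454 -0.142  0.126  1.526  0.041  1.3    0.049] p [0.5368 0.1349 0.6118] rot [-1.6196 -0.4549  0.3864]
[[0.832, 0.425, -0.357], [0.338, 0.12, 0.933], [0.439, -0.897, -0.044]]
```

View pics/z10.png

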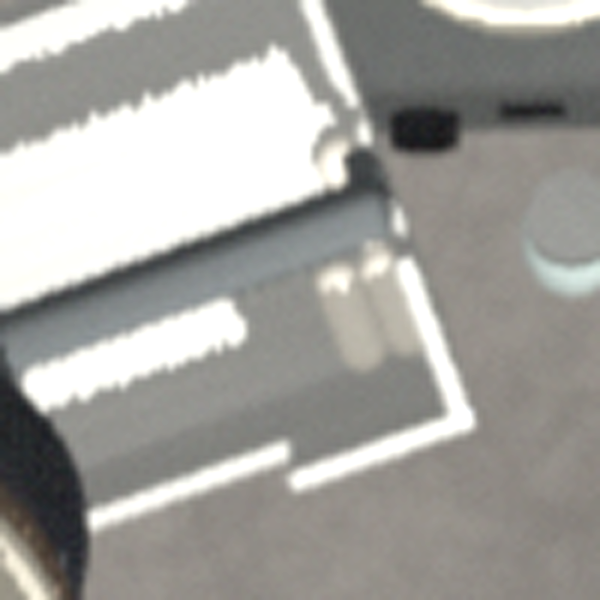

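Emit:
{"fn": "step_arm", "kwargs": {"series": "0 0 0 -4;0 0 0 -3;0 0 0 0;0 0 0 0;0 0 0 0"}}

```text
t: 40.23
eef_pos: [0.5368, 0.1349, 0.6118]
ee_rot: [-1.679, -0.445, 0.522]
ft_force: [-0.1, 0.5, -4.3]
finger_gap: 0.117
```

Run:
```python
from h import *
snap('top','t11')
a=load('t11')['frame'][110:210,180:280,::-1]
cv2.imwrite('pics/z11.png',cv2.convertScaleAbs(cv2.resize(a,(600,600),interpolation=cv2.INTER_CUBIC),alpha=1.3))
```

```text
(no output)
```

View pics/z11.png

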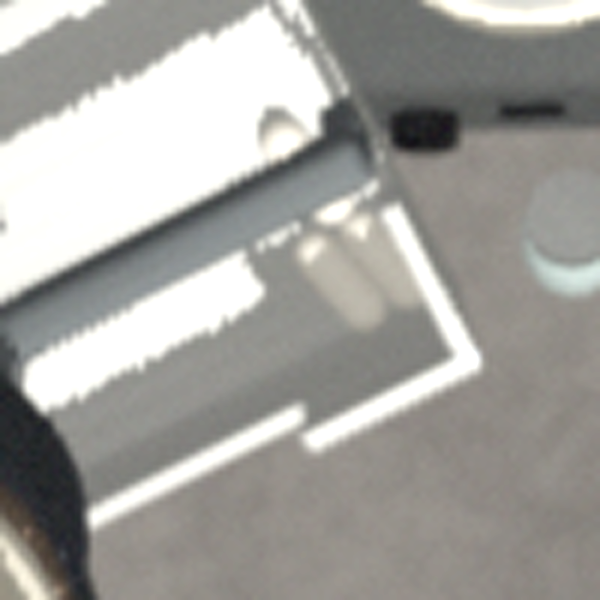

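The third bar has rolled clear at (283,130), while the two in the corner stayed put. I'll return via a pause at pure +y so that it slides down beside them.

Emit:
{"fn": "step_arm", "kwargs": {"series": "0 0 0 0;0 0 0 6;0 0 0 5;0 0 0 0;0 0 0 0;0 0 0 0"}}

```text
t: 40.78
eef_pos: [0.5369, 0.1348, 0.6118]
ee_rot: [-1.588, -0.457, 0.314]
ft_force: [0.5, 0.3, -4.8]
finger_gap: 0.115
```

Run:
```python
from h import *
snap('top','t12')
a=load('t12')['frame'][110:210,180:280,::-1]
cv2.imwrite('pics/z12.png',cv2.convertScaleAbs(cv2.resize(a,(600,600),interpolation=cv2.INTER_CUBIC),alpha=1.3))
```

```text
(no output)
```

View pics/z12.png

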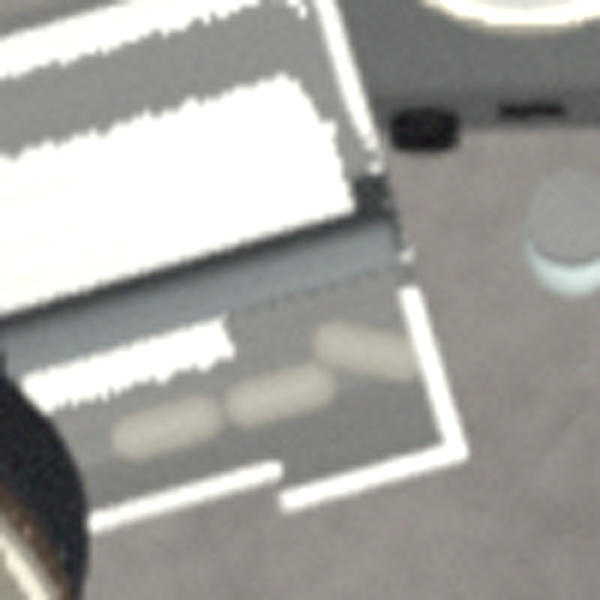

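Emit:
{"fn": "step_arm", "kwargs": {"series": "0 0 0 6;0 0 0 7;0 0 0 7;0 0 0 7;0 0 0 7;0 0 0 7;0 0 0 7;0 0 0 0;0 0 0 0;0 0 0 0;0 0 0 0;0 0 0 0"}}

```text
t: 41.83
eef_pos: [0.5368, 0.135, 0.6117]
ee_rot: [-1.23, -0.311, -0.582]
ft_force: [0.8, 0.1, -4.9]
finger_gap: 0.118
```

Run:
```python
from h import *
s=st(); snap('scene','s13');snap('top','t13');snap('wrist','w24')
a=load('t13')['frame'][150:250,130:270,::-1]; b=load('s13')['frame'][0:75,280:440,::-1]
cv2.imwrite('pics/z13.png',np.vstack([cv2.convertScaleAbs(cv2.resize(a,(476,340),interpolation=cv2.INTER_CUBIC),alpha=1.4),cv2.convertScaleAbs(cv2.resize(b,(476,224),interpolation=cv2.INTER_CUBIC),alpha=1.3)]))
```

```text
t 41.83 q [-0.373 -0.138  0.059  1.524  0.025  1.299 -0.842] p [0.5368 0.135  0.6117] rot [-1.2302 -0.3113 -0.5823]
[[0.795, 0.425, 0.433], [-0.523, 0.12, 0.844], [0.306, -0.897, 0.318]]
```

View pics/z13.png

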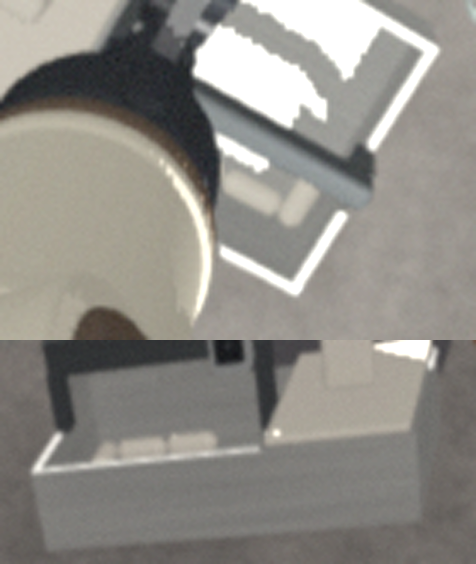

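View pics/w24.png

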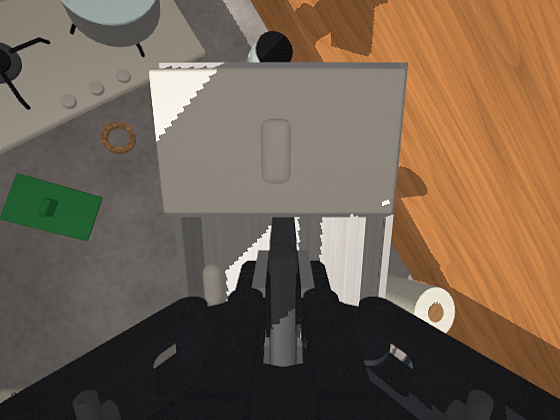

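This is back to the pattern from before the 65° swing, so I'll repeat that swing, which tightened the group.

Emit:
{"fn": "step_arm", "kwargs": {"series": "0 0 0 5;0 0 0 7;0 0 0 7;0 0 0 7;0 0 0 7;0 0 0 7;0 0 0 7;0 0 0 7;0 0 0 7;0 0 0 4;0 0 0 0;0 0 0 0"}}

```text
t: 42.98
eef_pos: [0.5369, 0.1348, 0.6118]
ee_rot: [-1.14, 0.159, -1.627]
ft_force: [-0.8, -1.0, -4.9]
finger_gap: 0.121
```

Emit:
{"fn": "step_arm", "kwargs": {"series": "0 0 0 -5;0 0 0 -7;0 0 0 -7;0 0 0 -7;0 0 0 -7;0 0 0 -7;0 0 0 -7;0 0 0 -7;0 0 0 -7;0 0 0 -4;0 0 0 0;0 0 0 0"}}

```text
t: 43.98
eef_pos: [0.5368, 0.135, 0.6118]
ee_rot: [-1.229, -0.31, -0.585]
ft_force: [0.3, -0.1, -4.6]
finger_gap: 0.116
```

Emit:
{"fn": "step_arm", "kwargs": {"series": "0 0 0 0;0 0 0 0;0 0 0 0;0 0 0 0"}}

```text
t: 44.32
eef_pos: [0.5369, 0.1348, 0.6118]
ee_rot: [-1.23, -0.311, -0.585]
ft_force: [-1.0, 0.1, -4.4]
finger_gap: 0.12
```

Run:
```python
from h import *
s=st(); snap('scene','s14');snap('top','t14');snap('wrist','w25')
a=load('t14')['frame'][150:250,130:270,::-1]; b=load('s14')['frame'][0:75,280:440,::-1]
cv2.imwrite('pics/z14.png',np.vstack([cv2.convertScaleAbs(cv2.resize(a,(476,340),interpolation=cv2.INTER_CUBIC),alpha=1.4),cv2.convertScaleAbs(cv2.resize(b,(476,224),interpolation=cv2.INTER_CUBIC),alpha=1.3)]))
```

```text
t 44.32 q [-0.372 -0.139  0.059  1.524  0.025  1.299 -0.844] p [0.5369 0.1348 0.6118] rot [-1.2295 -0.3107 -0.5847]
[[0.794, 0.425, 0.435], [-0.526, 0.12, 0.842], [0.306, -0.897, 0.319]]
```

View pics/z14.png

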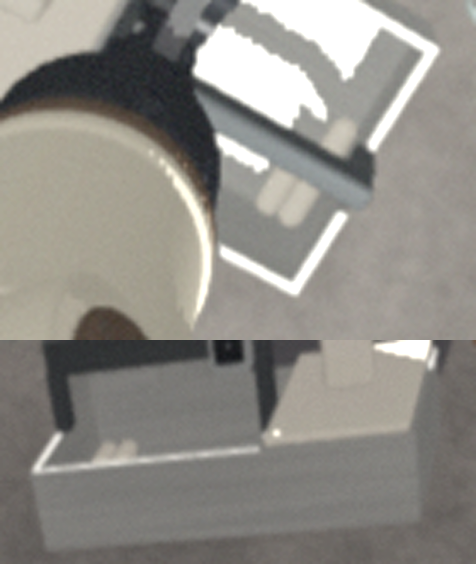

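View pics/w25.png

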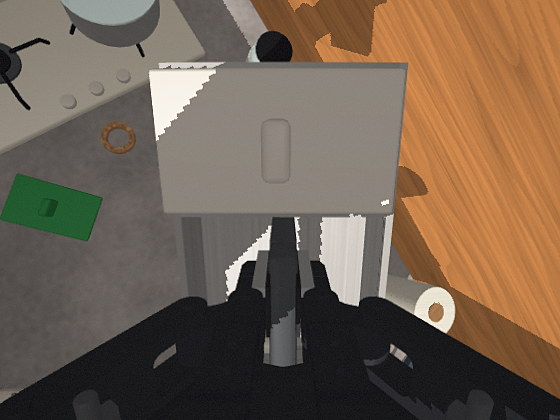

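Run:
```python
from inv import *
print(inv('w25',[[150,70],[407,68],[395.5,213],[164.5,212.5]],50).round(1))
print(inv('w18',[[150,70],[407,68],[395.5,213],[164.5,212.5]],50).round(1))
print(inv('w14',[[155.5,61.5],[412.5,61.5],[400,207],[170,207]],50).round(1))
a=load('scene0')['frame'].astype(int); b=load('s14')['frame'].astype(int)
d=(abs(a-b).max(2)>40).astype(np.uint8); n,l,stt,c=cv2.connectedComponentsWithStats(d)
print([(c[i].round().tolist(),int(stt[i,4])) for i in range(1,n) if stt[i,4]>15])
```

```text
[[ 95.   61.4  50. ]
 [ 95.9 -58.6  50. ]
 [ 24.8 -60.2  50. ]
 [ 25.1  61.7  50. ]]
[[ 95.   61.4  50. ]
 [ 95.9 -58.6  50. ]
 [ 24.8 -60.2  50. ]
 [ 25.1  61.7  50. ]]
[[ 99.2  59.1  50. ]
 [ 99.2 -60.4  50. ]
 [ 28.6 -61.7  50. ]
 [ 28.6  59.1  50. ]]
[([315.0, 7.0], 577), ([354.0, 4.0], 28), ([363.0, 10.0], 44), ([398.0, 16.0], 1490), ([481.0, 8.0], 807), ([322.0, 39.0], 311), ([320.0, 158.0], 188), ([316.0, 200.0], 60), ([215.0, 231.0], 1355), ([455.0, 283.0], 159), ([526.0, 302.0], 1182), ([459.0, 320.0], 410)]
```

```bash
python3 -c "
from h import *
print(observe()['joint_vel'].round(3)); print(sign_off())"
```

```text
[-0.001 -0.001 -0.    -0.     0.002  0.    -0.006]
the job is handed in; nothing more can be done
None
```

The job is handed in at about 44.4 s of the 51 s. The lid is on the end compartment, and the tote is held up and tilted with all three bars against the corner walls. One bar sits further out than I wanted.

**What I did**
- **Lid:** I picked the smaller of the two white lids, which measured about 121 x 71 mm. I seated it on the end compartment with about 4 N of contact force and let go.
- **Lift and tilt:** I gripped the handle at 110 N and lifted. The moves turn only about the tool's y, so I got the tilt by pushing past the wrist joint's range limit. That needed about 6 s at the start to find out and to bring the tool back to near vertical.

**Last checks**
- **Tote:** The fingertips were at z = 0.61 m and the tilt was 26.2° straight towards the tall corner, not the 30° mentioned. Joint speeds were about zero.
- **Lid:** It is still in its mouth and at full size in the view at seated height. It slid about 3.5 mm in x and 2 mm in y when the tote tilted. That is roughly the plug's 3 mm play, so it looks seated.
- **Bars:** Two lie side by side in the corner. The third lies against the -x wall just behind them, with its centre about 45 mm from the corner. I made five swings of the tote to pack it in tighter. It ended no closer than in the first gathering (about 44 mm), and some swings spread the bars out for a while.
- **Surroundings:** The scene picture still differed from the start in a few spots besides the tote, arm and lid. I took these for moved sun and shadow patches and did not check them one by one. I saw no contact with anything around the tote.

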